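# Props roll call with the reader pen

## Robot

A 6-joint arm with a two-finger parallel gripper is mounted at the origin on the work surface. World frame = base frame: x ahead of the robot, y to its left, z up, the work surface at z = 0. Lengths are in m, angles in rad, forces in N, time in s.
With the tool pointing down it reaches from about 0.35 to 0.775 m from the base axis. Payload 5.5 kg.
Tool frame: the origin (TCP) lies midway between the tips of the shut fingers; the grasp point (between the pads) lies 19 mm behind it; z points along the fingers, x is the direction in which the jaws open and shut, and the axes are right-handed (so a half turn about z gives the same grasp; the last joint's range is limited). The gripper opens to 85 mm and grips with 20 to 120 N. Pads are 22 mm wide; open, the fingers measure 114 mm over their backs; the gripper's body (76 mm by 85 mm) begins 54 mm behind the grasp point. The pads swing forward as they close: fully open they stand 13 mm farther back than shut.
Start: joints at [1.05, 0.313, 0.046, 1.304, 0, 1.431], TCP at [0.214, 0.534, 0.231] pointing down, gripper open.
Joint ranges: [-2.76, 2.76], [-0.86, 1.69], [-1.03, 1.26], [-2.2, 2.34], [-1.47, 1.5], [-3.14, 3.14]. Speed limits (rad/s): [2.57, 2.57, 3.14, 3.14, 3.14, 3.14].

## Interface

Orientations are given as a unit quaternion [w, x, y, z].
In Python, from workcell import env gives the robot as it stands. The module is installed in compiled form; this text tells all that it offers.
- The arm moves only by the tool apply_moves, never from a script. Its argument "moves" is a list of rows, each a list of 3 entries, a list of its own where there are three numbers: the shift along the tool's x, y, z in cm, then the turn about the tool's z in degrees, then the opening, from 0 (shut) to 1 (fully open). In form: [[[x, y, z], yaw, gripper], ...]. A call has exactly 10 rows; each row is the pose to reach, as a shift and turn from the pose commanded when the call began, along the tool's axes at that moment; what a row does not reach only later rows make up. A row lasts 1/8 s, in which the tool goes at most 62.5 mm and 10.7 degrees, less where a joint would pass 70% of its speed; a pose out of reach is approached as far as the arm can. A call with a gripper value outside its range is refused whole. The fingers move at their own pace and stop on an object; "squeeze" is the grip in N (left out, the last holds). Time passes only in rows, so rows that repeat a pose let the fingers close, or fill a call up. It gives the time, the measured TCP pose, the force and the opening at its end, in the units of the state.
- env.get_state(): the state, without advancing time (a new reading comes with each control period).
- env.read_camera(name): name is "scene" or "top" or "wrist"; returns a dict with "pixels" (420x560x3 uint8, red, green, blue), "fov_y" (degrees; the focal length in pixels is half the picture's height over the tangent of half this angle, whatever the lens; pixels are square), "cx", "cy" (the principal point, pixels), "world_from_camera" (4x4, takes a point from camera to world coordinates); the wrist camera has in their place "hand_eye" (4x4, takes a point from camera to tool coordinates, whose origin is the TCP and whose axes are the tool frame's). Camera axes: x right, y down, z forward; pixel columns grow to the right and rows downward; lengths in m; the calibration is good to about 2 mm. A picture is of the moment at which its call begins: read the wrist's pose just before it. There is no depth.
- env.hand_in(): hands the job in, once; it reports no verdict.
The state is a dict: "clock": time; "joint_pos": joint angles; "qvel": joint speeds; "tau": joint torques, N m; "tcp_pos": TCP position; "orientation": TCP orientation; "wrist_force": force on the tool from outside, world axes, zero at the start; "ft_torque": the same for the moment, N m; "finger_gap": finger opening in m.
Only numpy, scipy, OpenCV 4.12 (cv2) and the standard library are available. Lean on these libraries where they do the work, as an engineer would, in place of code of your own. Each camera call takes 0.05 s, during which the arm holds its last target.

## Task

Check in the props on the turntable: slide the check-in station's orange shutter fully open, take the reader pen and hold its tip on the self-test stud for about a second, then hold it gently for about a second on the steel tag of each prop that is there, in call-sheet order: perfume bottle, candlestick, teacup (the tag is inside on its floor), fan frame, bell. Then hang the pen back upright in its fork and slide the shutter fully shut again. Leave every prop standing upright inside a ring of the turntable - put it back if it has been knocked out - and do not disturb the mug and goblet.

Things in the scene. Friction and masses are not known exactly. Their poses are not given: they have to be found in the camera images.
- bottle: green glass perfume bottle on a round brass foot (68 mm across, 4 mm tall): block 50 mm (its x) by 34 mm (its y), its top at 56 mm, then a neck and a 24 mm square stopper from 64 to 85 mm with the steel tag on top; 0.2 kg. Some starts lack it. Origin: centre of its underside; z up.
- candlestick: short silver-plated candlestick: round foot 68 mm across, slim stem, round candle socket 26 mm across from 74 to 102 mm with the steel tag on top; about 0.28 kg. Some starts lack it. Origin: centre of its underside; z up.
- teacup: white porcelain teacup, open at the top: rim 67 mm across outside and 59 mm inside, rim 55 mm above the underside, joined to its saucer (68 mm across, 5 mm tall); ear handle on its +y side reaching 51 mm out; the steel tag lies inside on the cup's floor; 0.18 kg. Some starts lack it. Origin: centre of its underside; z up.
- fan: red lacquered fan frame on a foot: round dark foot 68 mm across and 12 mm tall, thin open ribs lying just above it (they reach 48 mm to its +x), and a red post 22 mm across from 12 to 48 mm with the steel tag on top; 0.15 kg. Some starts lack it. Origin: centre of its underside; z up.
- bell: brass hand bell: skirt 66 mm across, 36 mm tall, then a dark wooden handle 20 mm across from 36 to 78 mm with the steel tag on top; 0.22 kg. Some starts lack it. Origin: centre of its underside; z up.
- bottle_tag (a point): centre of the top face of the green glass perfume bottle's tag, a steel button 16 mm across facing up, 88 mm above the prop's underside, on its axis
- candlestick_tag (a point): centre of the top face of the silver-plated candlestick's tag, a steel button 16 mm across facing up, 105 mm above the prop's underside, on its axis
- teacup_tag (a point): centre of the top face of the porcelain teacup's tag, a steel button 16 mm across facing up, 13 mm above the prop's underside, on its axis
- fan_tag (a point): centre of the top face of the red fan frame's tag, a steel button 16 mm across facing up, 51 mm above the prop's underside, on its axis
- bell_tag (a point): centre of the top face of the brass hand bell's tag, a steel button 16 mm across facing up, 81 mm above the prop's underside, on its axis
- ring0 (a point): centre of one of five equal rings on the birch turntable, at its top (z = 0.030) where a prop stands. Lip: 84 mm inside, 92 outside, 3 high. The rings lie 110 mm from the centre of the turntable (370 mm across, stiff to turn: 0.4 N m), 72 degrees apart; a 12 mm high brass boss marks the centre
- ring1 (a point): centre of one of five equal rings on the birch turntable, at its top (z = 0.030) where a prop stands. Lip: 84 mm inside, 92 outside, 3 high. The rings lie 110 mm from the centre of the turntable (370 mm across, stiff to turn: 0.4 N m), 72 degrees apart; a 12 mm high brass boss marks the centre
- ring2 (a point): centre of one of five equal rings on the birch turntable, at its top (z = 0.030) where a prop stands. Lip: 84 mm inside, 92 outside, 3 high. The rings lie 110 mm from the centre of the turntable (370 mm across, stiff to turn: 0.4 N m), 72 degrees apart; a 12 mm high brass boss marks the centre
- ring3 (a point): centre of one of five equal rings on the birch turntable, at its top (z = 0.030) where a prop stands. Lip: 84 mm inside, 92 outside, 3 high. The rings lie 110 mm from the centre of the turntable (370 mm across, stiff to turn: 0.4 N m), 72 degrees apart; a 12 mm high brass boss marks the centre
- ring4 (a point): centre of one of five equal rings on the birch turntable, at its top (z = 0.030) where a prop stands. Lip: 84 mm inside, 92 outside, 3 high. The rings lie 110 mm from the centre of the turntable (370 mm across, stiff to turn: 0.4 N m), 72 degrees apart; a 12 mm high brass boss marks the centre
- pen: blue reader pen, upright in the station's fork; origin at its tip's end, z to the cap. Along z: brass tip (6 mm thick) 0-16 mm, shaft 12 mm thick to 75, collar 34 mm across to 81, grip 20 mm square (sides along its x and y) to 126, cap 34 mm across to 134 mm. 0.13 kg
- pen_point (a point): end of the pen's brass tip, which is sprung: it starts to give at 0.35 N and gives up to 6 mm at 0.35 N/mm, then is hard
- station: fixed grey check-in station, origin under it: box x -125 to 45 mm, 100 mm wide, top at 40 mm. Beyond it a back wall (x 45 to 58 mm, 50 mm wide, top at 90 mm) carries the pen fork: two bars along x (to x = 110 mm) with an 18 mm slot between, open at +x, tops at 90 mm
- dock (a point): centre of the fork slot at the level of the tops of its bars (station x = 85 mm, z = 90 mm): the pen hangs here tip down, with the underside of its collar on the bars, so its tip end is 75 mm below
- stud (a point): centre of the top of the self-test stud, a steel button 16 mm across facing up on the station's top in a yellow field (station x = -20 mm, z = 43 mm); the shutter covers it when closed
- shutter (a joint): shutter slide, in m: 0 = closed over the stud, 0.07 = open at its end stop; it opens along the station's -x (towards the robot). Friction 1.5 N, it stays where it is left
- shutter_knob (a point): centre of the top of the orange shutter knob (24 mm along station x, 18 mm along station y, 29 mm tall, its top about 78 mm above the table), standing on the black shutter plate (60 by 50 mm); moves with the shutter
- mug: blue mug, 82 mm across, 95 mm tall; origin at the centre of its underside. Leave alone
- goblet: brass goblet, 68 mm across, 150 mm tall; origin at the centre of its underside. Leave alone
There are look-alikes about, which are no part of the job. There is more than one size of the pen; the one meant has the size given above.

How it is judged:
By the outcome, as a careful person would: the job done as asked, in the order asked, and still so for the second after the job is handed in, with the robot touching nothing.
Of bottle, candlestick, teacup, fan, bell only 3 to 5 are there at a start; the rules pass over those that are not, and their reading is None.
At some moment in a run one of bottle, candlestick, fan, bell may be knocked a few centimetres aside while the robot is not near it.
Once in a run the grip may slacken for a moment while it holds something.
It also fails if it takes over 210 s, if anything falls off the work surface, if the arm or the gripper's body presses on something with over 40 N, if the wrist force passes 120 N, or if a joint passes its speed limit or range.

## Working session

There is one attempt and no reset: what is moved stays moved. The work goes in short steps, Python scripts to look and compute and a tool call to move; the robot and the scene stay as the last step left them, time stands still between calls to the robot, and variables do not carry over. Pictures are saved under pics/ and viewed, and the job is handed in when it is done.

Besides the shell and the picture viewer there is one more tool, called after "Emit:" as name(argument=value, ...), one argument or row to a line, values as JSON. apply_moves: Moves the arm, as the interface text tells. Its arguments: {"type":"object","properties":{"moves":{"type":"array","items":{"type":"array"}},"squeeze":{"type":"number"}},"required":["moves"]}

```bash
mkdir -p pics; cat > h.py <<'E'
import numpy as np, cv2
from workcell import env
from scipy.spatial.transform import Rotation as R
def cam(name,fn=None):
    s=env.get_state(); c=env.read_camera(name)
    if fn: cv2.imwrite('pics/'+fn,cv2.cvtColor(c['pixels'],cv2.COLOR_RGB2BGR))
    if name=='wrist':
        T=np.eye(4); q=s['orientation']; T[:3,:3]=R.from_quat([q[1],q[2],q[3],q[0]]).as_matrix(); T[:3,3]=s['tcp_pos']
        c['W']=T@np.array(c['hand_eye'])
    else: c['W']=np.array(c['world_from_camera'])
    c['f']=210/np.tan(np.radians(c['fov_y'])/2)
    return c
def crop(c,x0,y0,x1,y1,k,fn):
    im=c['pixels'][y0:y1,x0:x1]; im=cv2.resize(im,None,fx=k,fy=k,interpolation=cv2.INTER_CUBIC)
    cv2.imwrite('pics/'+fn,cv2.cvtColor(im,cv2.COLOR_RGB2BGR))
def at(c,u,v,z):
    d=c['W'][:3,:3]@np.array([(u-c['cx'])/c['f'],(v-c['cy'])/c['f'],1]); o=c['W'][:3,3]
    return o+d*(z-o[2])/d[2]
def px(c,p):
    q=np.linalg.inv(c['W'])@np.append(p,1); return q[0]/q[2]*c['f']+c['cx'],q[1]/q[2]*c['f']+c['cy']
def tool(p,s=None):
    s=s or env.get_state(); q=s['orientation']
    return R.from_quat([q[1],q[2],q[3],q[0]]).inv().apply(np.array(p)-s['tcp_pos'])*100
E
python3 - <<'E'
from h import *
np.set_printoptions(precision=4,suppress=True)
for n in ['scene','top','wrist']:
    c=cam(n,n+'0.png'); print(n,c['fov_y'],c['cx'],c['cy']); print(c['W'])
    if n=='wrist': print(c['hand_eye'])
print(env.get_state())
E
```

```text
scene 55.50871797737881 282.3581236603681 214.48999976394725
[[-0.8587  0.3125 -0.4062  0.8946]
 [ 0.5121  0.5539 -0.6565  0.5544]
 [ 0.0198 -0.7717 -0.6357  0.6656]
 [ 0.      0.      0.      1.    ]]
top 42.608473814412484 274.9297656531232 208.6421300972002
[[-0.0057 -0.9717  0.236   0.2392]
 [-1.      0.006   0.0004 -0.0347]
 [-0.0018 -0.236  -0.9718  1.4222]
 [ 0.      0.      0.      1.    ]]
wrist 61.03233021052278 279.59766661021376 210.22898471086646
[[ 0.3711  0.8933  0.2536  0.1482]
 [ 0.9286 -0.3565 -0.1029  0.56  ]
 [-0.0015  0.2737 -0.9618  0.3738]
 [ 0.      0.      0.      1.    ]]
[[ 1.      0.0006  0.0003  0.0002]
 [-0.0007  0.9618  0.2739 -0.0705]
 [-0.0001 -0.2739  0.9618 -0.1432]
 [ 0.      0.      0.      1.    ]]
{'clock': 0.15, 'joint_pos': array([ 1.0504,  0.3139,  0.0453,  1.3036, -0.    ,  1.4312]), 'qvel': array([ 0.0016, -0.0022,  0.0035,  0.    , -0.0012,  0.0015]), 'tau': array([  0.0015, -48.1067,  29.8815,   0.0139,  -0.0001,  -0.    ]), 'tcp_pos': array([0.2135, 0.5335, 0.2306]), 'orientation': array([ 0.0003,  0.8282,  0.5605, -0.0006]), 'wrist_force': array([-0.4115, -0.0999, -0.7668]), 'ft_torque': array([ 0.0338, -0.0295,  0.0035]), 'finger_gap': 0.08537675824061762}
```

View pics/scene0.png

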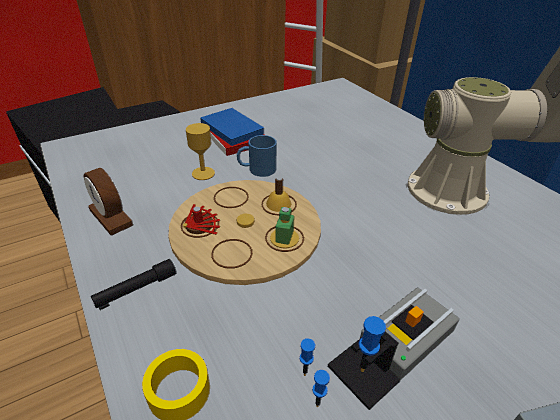

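View pics/top0.png

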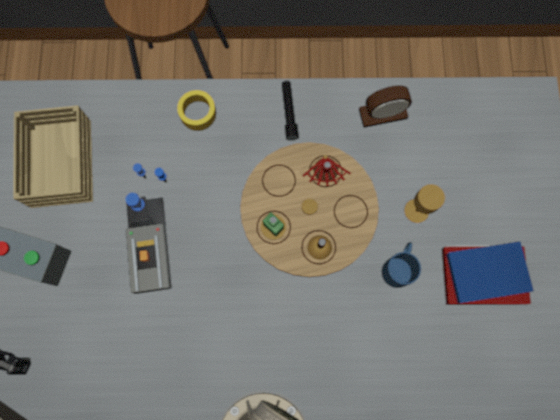

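View pics/wrist0.png

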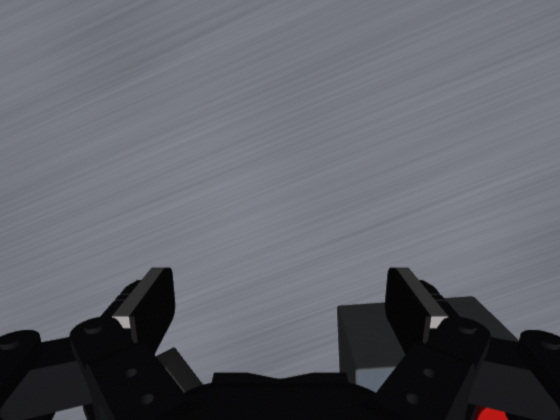

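Bottle, fan and bell stand on the turntable; there is no candlestick or teacup (the goblet and mug stand off it). Pen candidates in top view: the fork pen at (135,202), and small blue ones at (139,170) and (160,174). I'll take close crops.

```bash
python3 - <<'E'
from h import *
c=cam('top'); crop(c,90,150,210,300,4,'t1.png'); crop(c,230,135,390,285,4,'t2.png')
c=cam('scene'); crop(c,280,270,480,420,4,'s1.png')
E
```

```text
(no output)
```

View pics/t1.png

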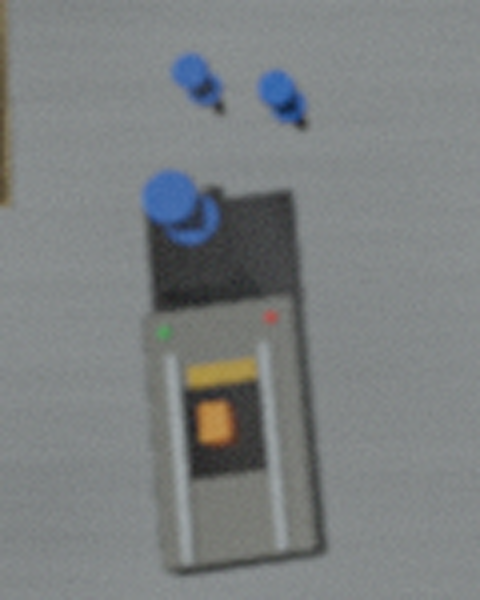

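View pics/t2.png

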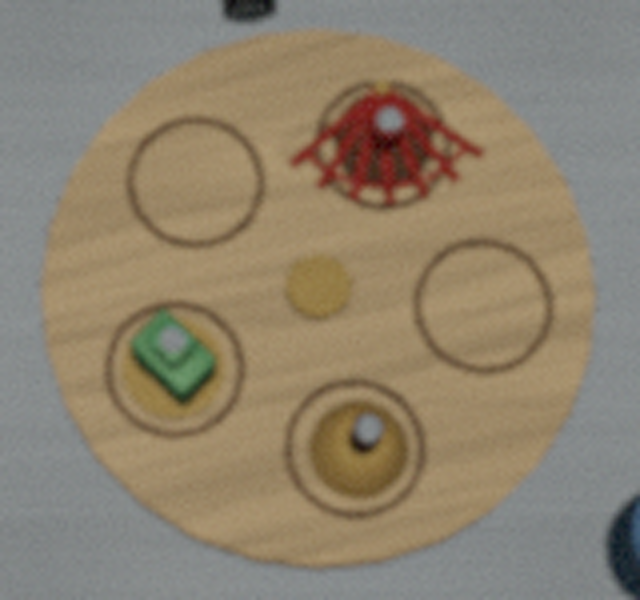

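View pics/s1.png

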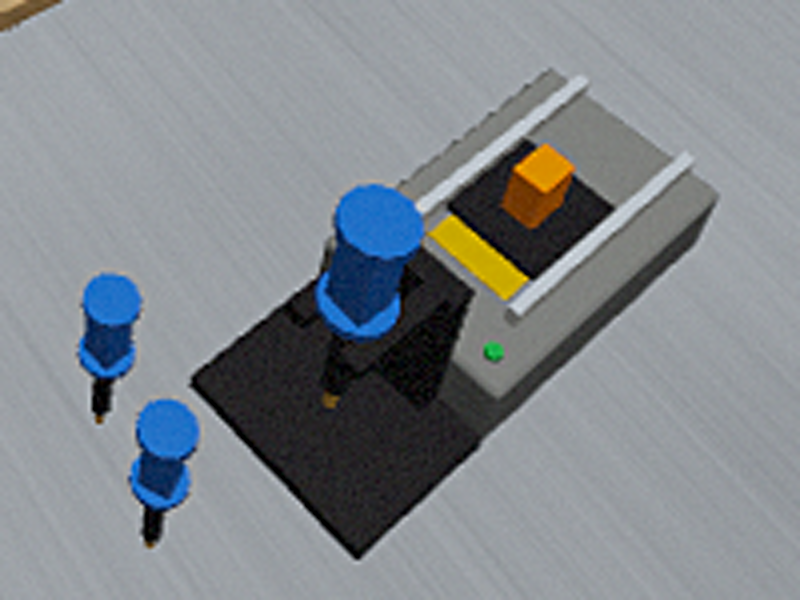

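```bash
python3 - <<'E'
from h import *
np.set_printoptions(precision=4,suppress=True)
c=cam('top'); s=cam('scene')
T=lambda x,y,z:at(c,90+(x+.5)/4-.5,150+(y+.5)/4-.5,z)
T2=lambda x,y,z:at(c,230+(x+.5)/4-.5,135+(y+.5)/4-.5,z)
S=lambda x,y,z:at(s,280+(x+.5)/4-.5,270+(y+.5)/4-.5,z)
print('box',T(147,318,.04),T(293,295,.04),T(168,574,.04),T(318,551,.04))
print('boxS',S(550,70,.04),S(717,198,.04),S(497,400,.04))
print('cap',T(171,197,.149),S(379,217,.149))
print('small caps',T(191,71,.1),T(277,89,.1),S(112,299,.1),S(168,427,.1))
print('knob',T(215,423,.078),S(545,167,.078))
print('yellow',T(222,374,.041),S(477,258,.041))
print('turntable c',T2(319,287,.042))
for n,a,z in [('bottle',(172,340),.118),('fan',(390,121),.081),('bell',(369,428),.111)]:print(n,T2(*a,z))
for n,a,in [('bottle',(175,370)),('fan',(381,145)),('bell',(355,449)),('e1',(196,181)),('e2',(484,306))]:
  p=T2(*a,.033);print('ring',n,p,np.linalg.norm(p[:2]-T2(319,287,.042)[:2]))
crop(s,160,170,330,290,4,'s2.png')
E
```

```text
box [0.5221 0.3553 0.04  ] [0.5369 0.2603 0.04  ] [0.3558 0.332  0.04  ] [0.3698 0.2371 0.04  ]
boxS [0.3748 0.2432 0.04  ] [0.3634 0.3396 0.04  ] [0.527  0.3624 0.04  ]
cap [0.5751 0.3143 0.149 ] [0.5767 0.3174 0.149 ]
small caps [0.6719 0.3196 0.1   ] [0.6594 0.2637 0.1   ] [0.6654 0.2709 0.1   ] [0.6772 0.3265 0.1   ]
knob [0.4467 0.2977 0.078 ] [0.4501 0.302  0.078 ]
yellow [0.4845 0.304  0.041 ] [0.4861 0.3071 0.041 ]
turntable c [ 0.58  -0.125  0.042]
bottle [ 0.528  -0.0282  0.118 ]
fan [ 0.6819 -0.1712  0.081 ]
bell [ 0.4732 -0.1495  0.111 ]
ring bottle [ 0.5266 -0.0297  0.033 ] 0.10931645795920214
ring fan [ 0.6807 -0.1695  0.033 ] 0.1100910004468524
ring bell [ 0.4732 -0.1468  0.033 ] 0.10897688827840023
ring e1 [ 0.6562 -0.0444  0.033 ] 0.11086430030365711
ring e2 [ 0.5686 -0.2347  0.033 ] 0.11025471585772519
```

View pics/s2.png

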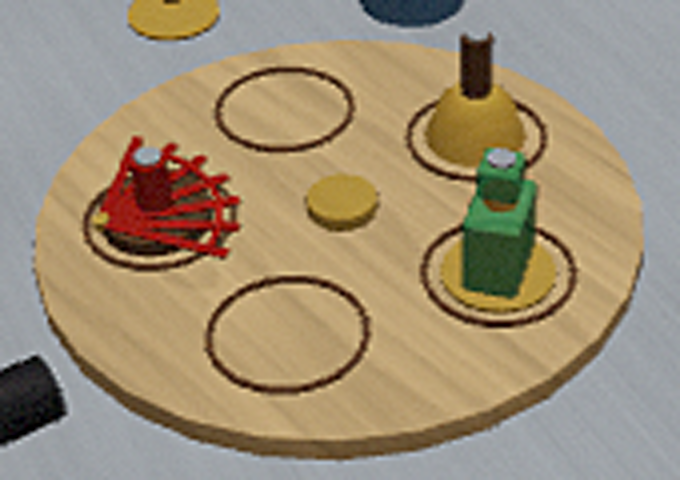

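```bash
python3 - <<'E'
from h import *
print(tool([.46,.302,.231]))
E
```

```text
[-1.23591024e+01  3.14815259e+01  1.14586354e-02]
```

Emit:
apply_moves(
  moves=[
    [[-2.0,5.2,0],10,1],
    [[-4.0,10.4,0],20,1],
    [[-6.0,15.6,0],30,1],
    [[-8.0,20.8,0],40,1],
    [[-10.0,26.0,0],50,1],
    [[-12.4,31.5,0],60,1],
    [[-12.4,31.5,0],60,1],
    [[-12.4,31.5,0],60,1],
    [[-12.4,31.5,0],60,1],
    [[-12.4,31.5,0],60,1],
  ],
  squeeze=40,
)

```text
clock: 1.6
tcp_pos: [0.4591, 0.3027, 0.2314]
orientation: [-0.0, 0.997, 0.073, 0.0]
wrist_force: [0.2, 0.5, 0.9]
finger_gap: 0.0856
```

```bash
python3 - <<'E'
from h import *
c=cam('wrist','w1.png'); print(env.get_state())
E
```

```text
{'clock': 1.65, 'joint_pos': array([ 4.36654480e-01,  2.64222851e-01, -2.02642915e-02,  1.28613376e+00,
        1.28646556e-04,  1.86229588e+00]), 'qvel': array([-0.00535239, -0.00039675,  0.00155681, -0.00050744, -0.0016914 ,
       -0.00112738]), 'tau': array([-1.14203563e-01, -4.51606429e+01,  2.97940725e+01,  1.40852085e-04,
       -4.02909442e-03, -1.21419835e-03]), 'tcp_pos': array([0.45922939, 0.30264845, 0.23143864]), 'orientation': array([-9.13399894e-05,  9.97367405e-01,  7.25137708e-02,  5.90575769e-05]), 'wrist_force': array([ 0.77970241, -0.1431198 , -1.04797707]), 'ft_torque': array([-0.02421053, -0.0016083 ,  0.0747396 ]), 'finger_gap': 0.08531912809718625}
```

View pics/w1.png

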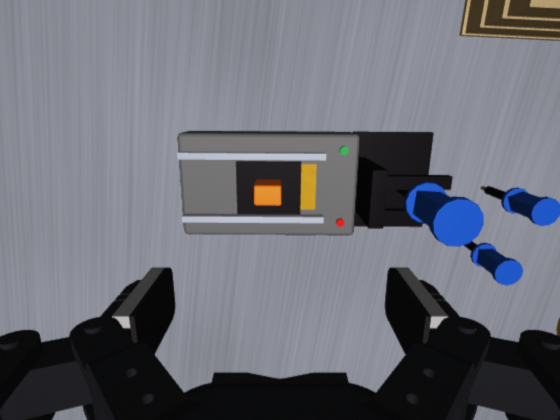

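Wrist view: box corners about (180,133), (357,133), (181,234), (354,234); knob top (268,195); pen cap (458,221); collar behind it (427,200).

```bash
python3 - <<'E'
from h import *
np.set_printoptions(precision=4,suppress=True)
c=cam('wrist'); crop(c,170,120,330,240,5,'w1a.png'); crop(c,340,120,500,250,5,'w1b.png')
for p,z in [((180,133),.04),((357,133),.04),((181,234),.04),((354,234),.04),((268,195),.078),((458,221),.149)]: print(p,at(c,*p,z))
print(px(c,env.get_state()['tcp_pos']))
E
```

```text
(180, 133) [0.3608 0.3375 0.04  ]
(357, 133) [0.5219 0.3611 0.04  ]
(181, 234) [0.3687 0.2391 0.04  ]
(354, 234) [0.5391 0.2641 0.04  ]
(268, 195) [0.4488 0.3003 0.078 ]
(458, 221) [0.576  0.3182 0.149 ]
(np.float64(281.71062732878147), np.float64(274.40398376602093))
```

View pics/w1a.png

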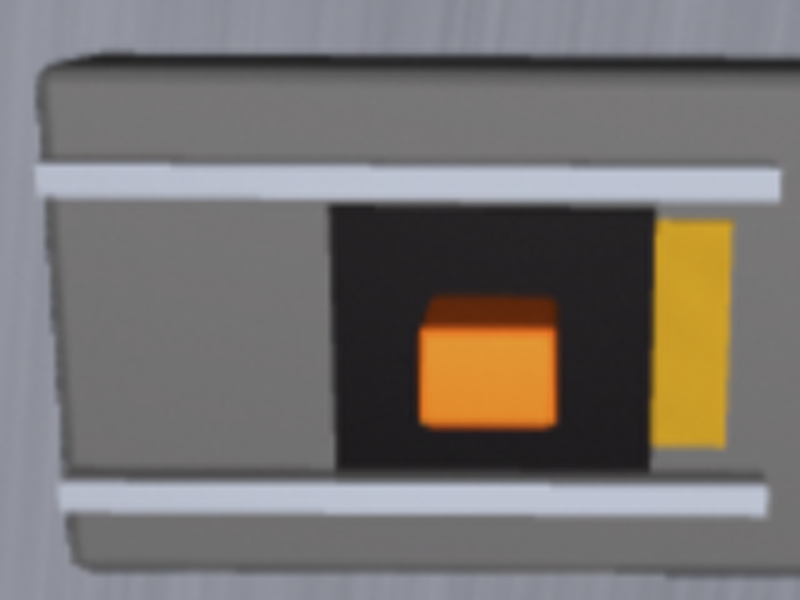

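View pics/w1b.png

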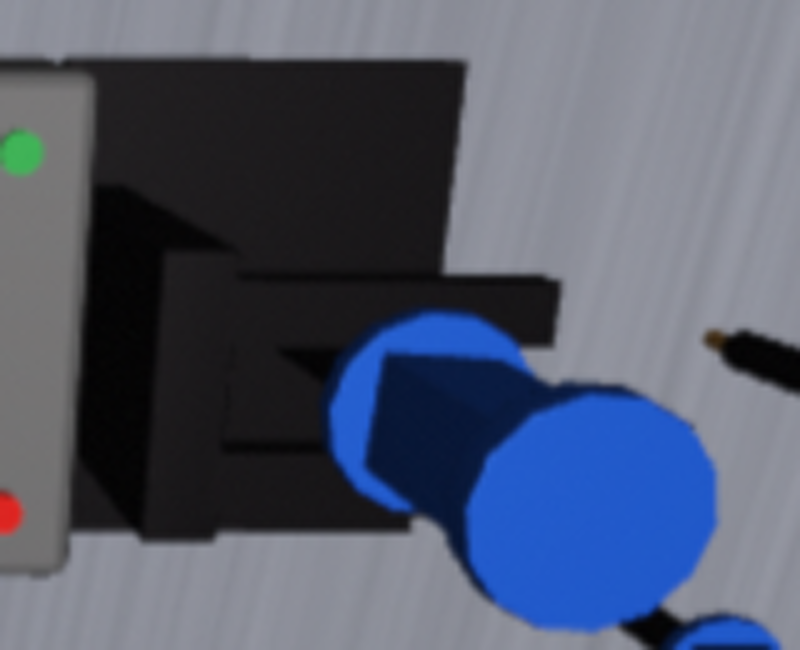

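```bash
python3 - <<'E'
from h import *
print(tool([.449,.3005,.058]))
E
```

```text
[-1.05642952  0.05615152 17.34091439]
```

Emit:
apply_moves(
  moves=[
    [[-1.0,0,3],0,0.6],
    [[-1.0,0,6],0,0.6],
    [[-1.0,0,9],0,0.6],
    [[-1.0,0,12],0,0.6],
    [[-1.0,0,14],0,0.6],
    [[-1.0,0,15.5],0,0.6],
    [[-1.0,0,16.5],0,0.6],
    [[-1.0,0,17.2],0,0.6],
    [[-1.0,0,17.2],0,0.6],
    [[-1.0,0,17.2],0,0.6],
  ],
  squeeze=25,
)

```text
clock: 2.95
tcp_pos: [0.4506, 0.3004, 0.0599]
orientation: [-0.0, 0.997, 0.071, 0.0]
wrist_force: [1.0, -0.4, -0.3]
finger_gap: 0.0511
```

```bash
python3 - <<'E'
from h import *
c=cam('wrist','w2.png')
E
```

```text
(no output)
```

View pics/w2.png

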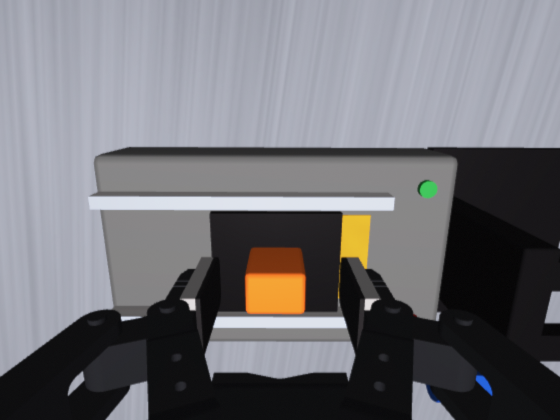

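The knob sits between the pads. I'll close on it and pull.

Emit:
apply_moves(
  moves=[
    [[0,0,0],0,0.2],
    [[0,0,0],0,0.1],
    [[0,0,0],0,0.1],
    [[0,0,0],0,0.1],
    [[-1.2,0,0],0,0.1],
    [[-2.4,0,0],0,0.1],
    [[-3.6,0,0],0,0.1],
    [[-4.8,0,0],0,0.1],
    [[-6.0,0,0],0,0.1],
    [[-6.0,0,0],0,0.1],
  ],
  squeeze=25,
)

```text
clock: 4.25
tcp_pos: [0.3985, 0.2932, 0.0602]
orientation: [-0.001, 0.997, 0.071, 0.008]
wrist_force: [23.6, 1.2, -14.9]
finger_gap: 0.0235
```

```bash
python3 - <<'E'
from h import *
print(env.get_state())
c=cam('wrist','w3.png'); s=cam('scene'); crop(s,340,250,500,400,4,'s3.png')
E
```

```text
{'clock': 4.25, 'joint_pos': array([ 0.47518651,  0.27248948, -0.4576132 ,  0.82547744, -0.00537802,
        1.90465917]), 'qvel': array([-0.00551646,  0.01017704,  0.01271595,  0.01754416,  0.00925347,
       -0.00123295]), 'tau': array([ 6.68380737e+00, -4.56521988e+01,  1.59352416e+01,  8.81372988e+00,
        2.56830744e+00,  1.69857050e-02]), 'tcp_pos': array([0.39847242, 0.29316937, 0.06023816]), 'orientation': array([-5.22470556e-04,  9.97473460e-01,  7.05803421e-02,  8.05227245e-03]), 'wrist_force': array([ 23.60770524,   1.19143693, -14.93888706]), 'ft_torque': array([ 0.28800997, -4.37663321, -0.02904745]), 'finger_gap': 0.023496885999029857}
```

View pics/w3.png

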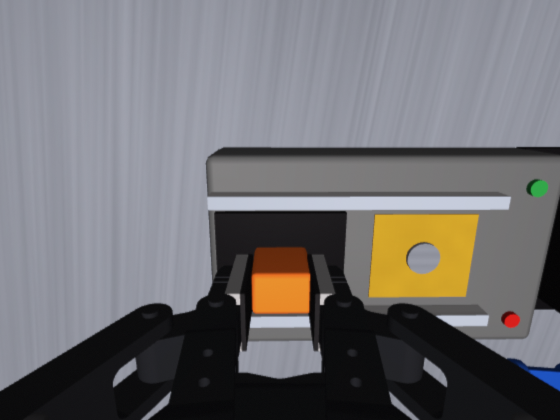

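View pics/s3.png

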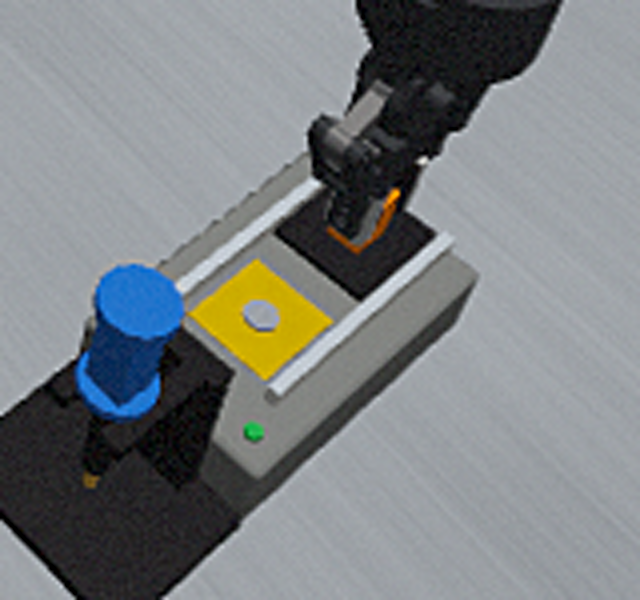

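The shutter is against its end stop (plate flush at the rail ends, stud uncovered); it had started about 15 mm open. I'll relieve the pull, release and lift.

Emit:
apply_moves(
  moves=[
    [[0.4,0,0],0,0.1],
    [[0.7,0,0],0,0.1],
    [[0.8,0,0],0,0.3],
    [[0.8,0,0],0,0.6],
    [[0.8,0,0],0,0.6],
    [[0.8,0,-3],0,0.6],
    [[0.8,0,-7],0,0.6],
    [[0.8,0,-11],0,1],
    [[0.8,0,-15.5],0,1],
    [[0.8,0,-15.5],0,1],
  ],
)

```text
clock: 5.6
tcp_pos: [0.4001, 0.2938, 0.2176]
orientation: [-0.001, 0.997, 0.072, 0.003]
wrist_force: [0.7, 0.9, -0.7]
finger_gap: 0.0854
```

```bash
python3 - <<'E'
from h import *
np.set_printoptions(precision=4,suppress=True)
c=cam('wrist','w4.png'); s=env.get_state(); print(s['tcp_pos'],s['orientation'])
crop(c,200,130,420,260,3,'w4a.png')
E
```

```text
[0.3991 0.2932 0.2155] [-0.0006  0.9974  0.0715  0.0012]
```

View pics/w4.png

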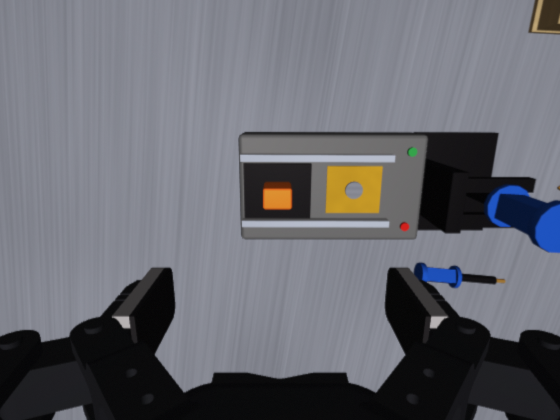

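The shutter is fully open: knob at (277,199), stud at (353,190). Next I'll work out the stud and the approach to the pen.

```bash
python3 - <<'E'
from h import *
np.set_printoptions(precision=4,suppress=True)
c=cam('wrist')
st=at(c,353.5,190,.043); print('stud',st,'knob',at(c,277,199,.078))
u=np.array([np.cos(.144),np.sin(.144)])
print('dock from stud',st[:2]+.105*u)
print(tool([.576,.318,.231]))
E
```

```text
stud [0.4653 0.3022 0.043 ] knob [0.3966 0.2927 0.078 ]
dock from stud [0.5692 0.3173]
[17.9451  0.0358 -1.6961]
```

Emit:
apply_moves(
  moves=[
    [[3.5,0,-0.5],0,1],
    [[7.0,0,-1],0,1],
    [[10.5,0,-1.5],0,1],
    [[14,0,-2],0,1],
    [[17.6,0,-2],0,1],
    [[17.6,0,-2],0,1],
    [[17.6,0,-2],0,1],
    [[17.6,0,-2],0,1],
    [[17.6,0,-2],0,1],
    [[17.6,0,-2],0,1],
  ],
)

```text
clock: 6.95
tcp_pos: [0.5725, 0.318, 0.2349]
orientation: [-0.0, 0.997, 0.072, 0.0]
wrist_force: [0.2, 0.7, 0.3]
finger_gap: 0.0856
```

```bash
python3 - <<'E'
from h import *
np.set_printoptions(precision=4,suppress=True)
c=cam('wrist','w5.png'); s=env.get_state(); print(s['tcp_pos'],s['orientation'])
crop(c,180,130,380,280,4,'w5a.png')
E
```

```text
[0.5726 0.318  0.2348] [-0.0001  0.9974  0.0715  0.0003]
```

View pics/w5.png

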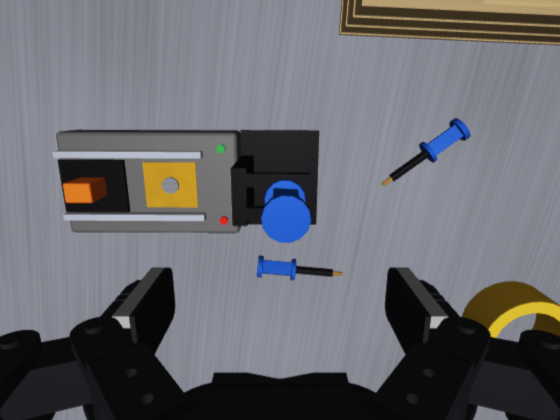

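View pics/w5a.png

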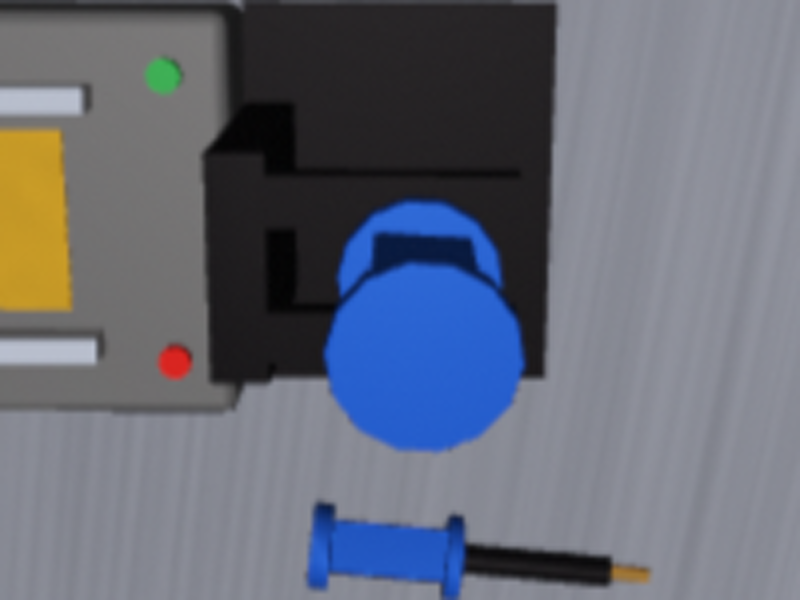

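Since the first picture the two small pens have toppled. They now lie on the table near (300,270) and (430,150), untouched by me and no part of the job. The fork pen's cap is at (286,219).

```bash
python3 - <<'E'
from h import *
np.set_printoptions(precision=4,suppress=True)
c=cam('wrist')
print('cap',at(c,286.1,219,.149),'collar',at(c,285,200.4,.096))
print('stud',at(c,170.5,185,.043))
print('slot end', at(c,180+267/4,130+270/4,.09))
print('small',at(c,262,267,.008),at(c,338,272,.003))
p=at(c,286.1,219,.149); print(tool([p[0],p[1],.102]))
E
```

```text
cap [0.5764 0.3173 0.149 ] collar [0.5766 0.3167 0.096 ]
stud [0.4686 0.3029 0.043 ]
slot end [0.5451 0.3131 0.09  ]
small [0.567  0.2142 0.008 ] [0.6545 0.2181 0.003 ]
[ 0.3486  0.1178 13.2715]
```

Emit:
apply_moves(
  moves=[
    [[0.35,0.1,3],0,1],
    [[0.35,0.1,6],0,1],
    [[0.35,0.1,9],0,1],
    [[0.35,0.1,11.5],0,1],
    [[0.35,0.1,13.2],0,1],
    [[0.35,0.1,13.2],0,1],
    [[0.35,0.1,13.2],0,1],
    [[0.35,0.1,13.2],0,0.5],
    [[0.35,0.1,13.2],0,0.5],
    [[0.35,0.1,13.2],0,0.5],
  ],
  squeeze=40,
)

```text
clock: 8.3
tcp_pos: [0.5767, 0.3175, 0.1028]
orientation: [-0.0, 0.997, 0.071, 0.0]
wrist_force: [0.9, -0.0, -0.2]
finger_gap: 0.0429
```

```bash
python3 - <<'E'
from h import *
c=cam('wrist','w6.png')
c=cam('scene'); crop(c,300,240,460,380,4,'s6.png')
E
```

```text
(no output)
```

View pics/w6.png

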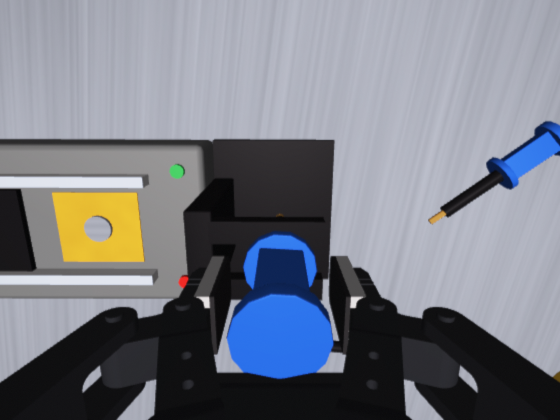

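View pics/s6.png

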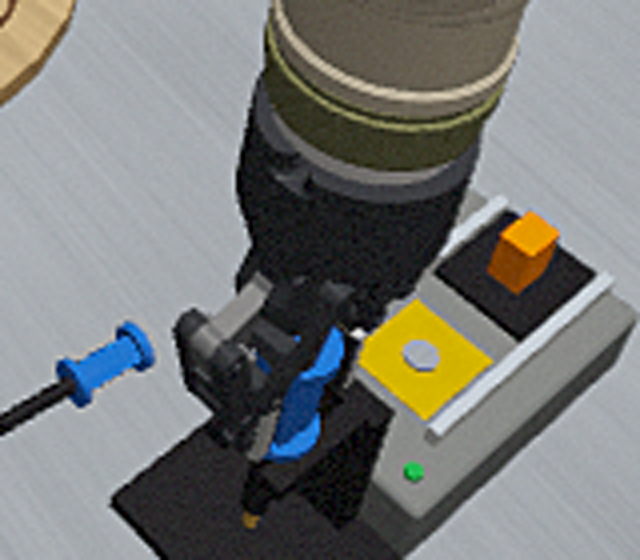

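The pen is centred between the pads, so I'll close.

Emit:
apply_moves(
  moves=[
    [[0,0,0],0,0.3],
    [[0,0,0],0,0.15],
    [[0,0,0],0,0.1],
    [[0,0,0],0,0.1],
    [[0,0,0],0,0.1],
    [[0,0,0],0,0.1],
    [[0,0,0],0,0.1],
    [[0,0,-0.3],0,0.1],
    [[0,0,-0.6],0,0.1],
    [[0,0,-1],0,0.1],
  ],
  squeeze=45,
)

```text
clock: 9.65
tcp_pos: [0.5764, 0.3173, 0.1122]
orientation: [0.0, 0.997, 0.071, -0.0]
wrist_force: [0.1, -0.4, -1.8]
finger_gap: 0.0293
```

```bash
python3 - <<'E'
from h import *
c=cam('wrist','w7.png'); print(env.get_state())
E
```

```text
{'clock': 9.7, 'joint_pos': array([3.81346299e-01, 5.25869800e-01, 7.60616281e-02, 1.12042202e+00,
       7.02714852e-05, 1.80934965e+00]), 'qvel': array([-7.72449702e-05, -2.39756536e-03, -9.56004290e-04, -1.26556337e-02,
        9.43790441e-04, -3.03449807e-05]), 'tau': array([-6.67761569e-02, -5.70067763e+01,  2.79125065e+01, -6.69332905e-03,
       -2.07601188e-03,  5.29635599e-05]), 'tcp_pos': array([0.57673709, 0.3174713 , 0.11296617]), 'orientation': array([-1.19800075e-04,  9.97452312e-01,  7.13358523e-02,  2.58862033e-04]), 'wrist_force': array([0.09625137, 0.10958126, 0.27021506]), 'ft_torque': array([ 0.00386158, -0.00567745, -0.00178394]), 'finger_gap': 0.0293078426421522}
```

View pics/w7.png

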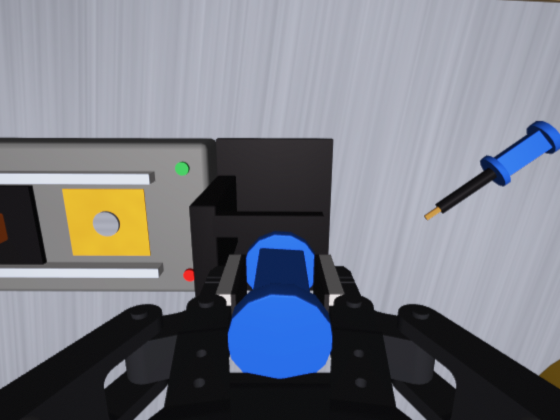

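Emit:
apply_moves(
  moves=[
    [[0,0,0],0,0.1],
    [[0,0,0],0,0.1],
    [[0,0,0],0,0.1],
    [[0,0,0],0,0.1],
    [[0,0,0],0,0.1],
    [[0,0,0],0,0.1],
    [[0,0,0],0,0.1],
    [[0,0,0],0,0.1],
    [[0,0,0],0,0.1],
    [[0,0,0],0,0.1],
  ],
  squeeze=45,
)

```text
clock: 10.95
tcp_pos: [0.5765, 0.3173, 0.1123]
orientation: [-0.0, 0.997, 0.071, -0.0]
wrist_force: [1.7, -0.2, -1.1]
finger_gap: 0.0291
```

```bash
python3 - <<'E'
from h import *
c=cam('wrist','w8.png'); 
c=cam('scene'); crop(c,300,240,460,380,4,'s8.png')
E
```

```text
(no output)
```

View pics/w8.png

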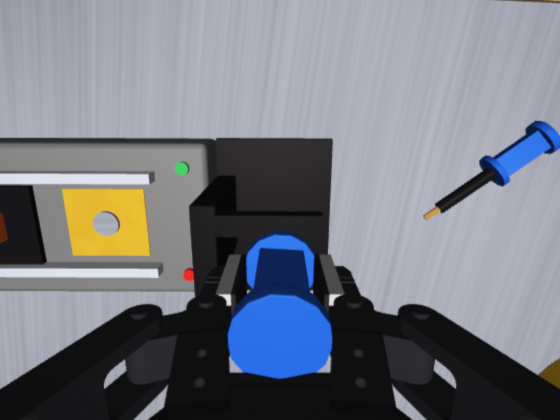

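View pics/s8.png

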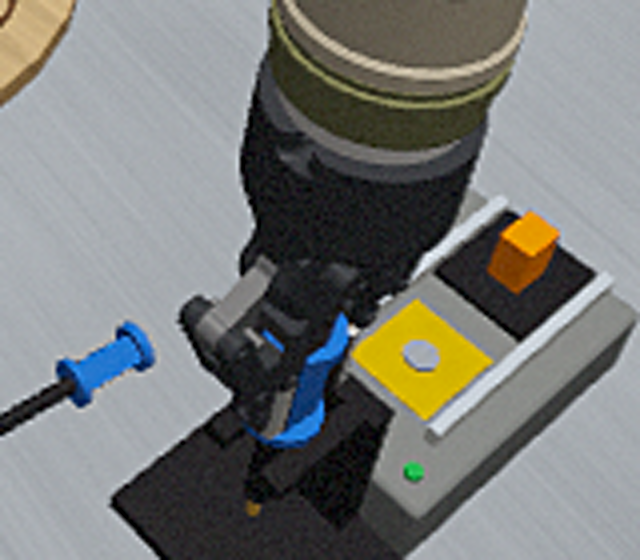

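```bash
python3 - <<'E'
from h import *
c=cam('wrist'); crop(c,180,220,380,370,4,'w8a.png')
E
```

```text
(no output)
```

View pics/w8a.png

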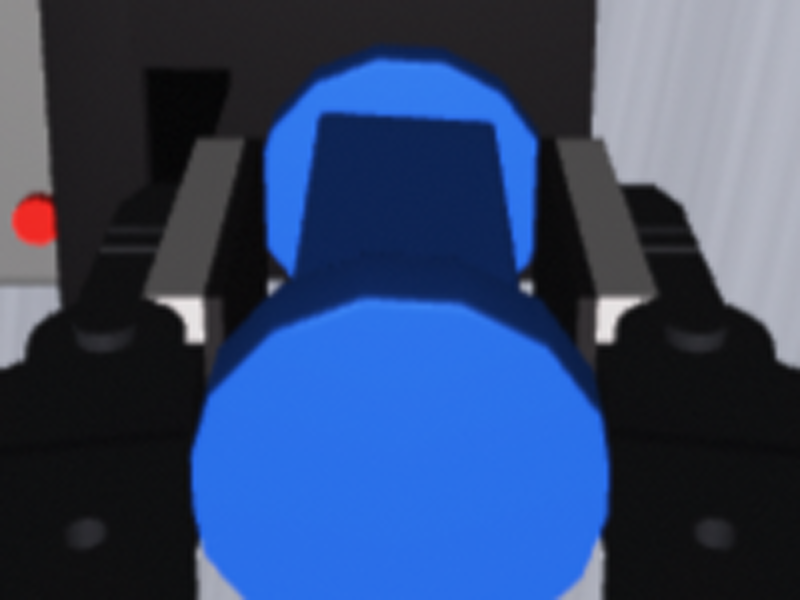

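The pads closed on the 34 mm cap rim instead of the grip: they sit about 5 mm too high. I'll set the pen back down, open, go lower and regrip.

Emit:
apply_moves(
  moves=[
    [[0,0,0.3],0,0.1],
    [[0,0,0.6],0,0.1],
    [[0,0,0.9],0,0.1],
    [[0,0,0.95],0,0.1],
    [[0,0,0.95],0,0.3],
    [[0,0,0.95],0,0.6],
    [[0,0,0.95],0,0.6],
    [[0,0,1.3],0,0.6],
    [[0,0,1.6],0,0.6],
    [[0,0,1.6],0,0.6],
  ],
)

```text
clock: 12.35
tcp_pos: [0.5762, 0.3173, 0.0958]
orientation: [0.0, 0.997, 0.071, -0.0]
wrist_force: [0.6, 0.4, 0.7]
finger_gap: 0.0512
```

```bash
python3 - <<'E'
from h import *
c=cam('wrist'); crop(c,180,220,380,370,4,'w9a.png');print(env.get_state()['tcp_pos'])
E
```

```text
[0.57638085 0.3173216  0.09605173]
```

View pics/w9a.png

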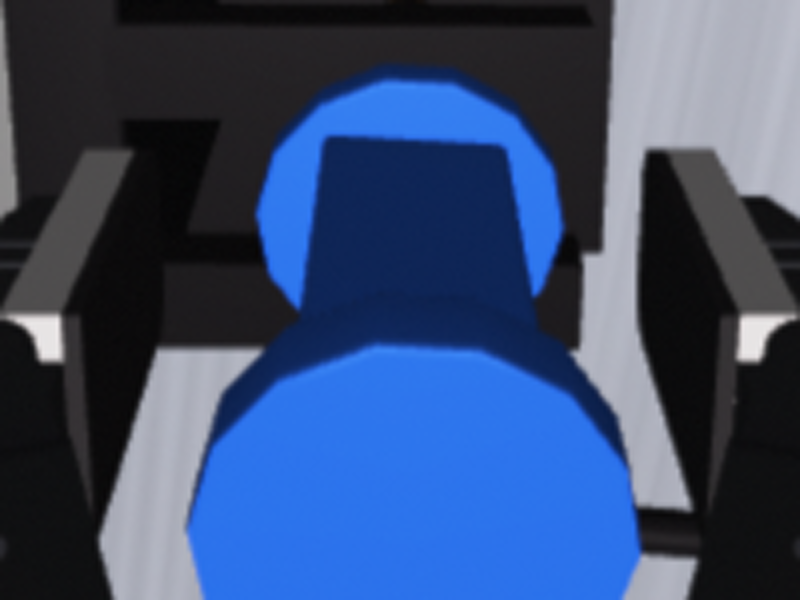

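Emit:
apply_moves(
  moves=[
    [[0,0,0],0,0.3],
    [[0,0,0],0,0.15],
    [[0,0,0],0,0.1],
    [[0,0,0],0,0.1],
    [[0,0,0],0,0.1],
    [[0,0,0],0,0.1],
    [[0,0,0],0,0.1],
    [[0,0,0],0,0.1],
    [[0,0,0],0,0.1],
    [[0,0,0],0,0.1],
  ],
  squeeze=45,
)

```text
clock: 13.65
tcp_pos: [0.5767, 0.3174, 0.0965]
orientation: [-0.0, 0.997, 0.071, 0.0]
wrist_force: [-0.2, 0.0, 3.7]
finger_gap: 0.028
```

```bash
python3 - <<'E'
from h import *
c=cam('wrist'); crop(c,180,220,380,370,4,'w10a.png')
E
```

```text
(no output)
```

View pics/w10a.png

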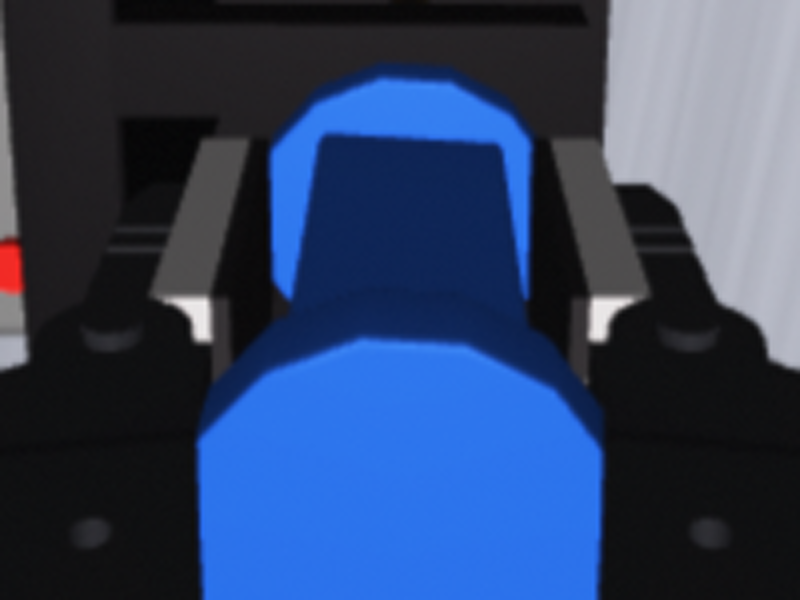

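The gap still reads 28 mm, not 20, so something 34 mm wide is in the way at cap height. I'll open and close in steps at mid-height (TCP 0.0995) and look.

Emit:
apply_moves(
  moves=[
    [[0,0,0],0,0.6],
    [[0,0,0],0,0.6],
    [[0,0,0],0,0.6],
    [[0,0,-0.15],0,0.6],
    [[0,0,-0.3],0,0.6],
    [[0,0,-0.3],0,0],
    [[0,0,-0.3],0,0],
    [[0,0,-0.3],0,0],
    [[0,0,-0.3],0,0],
    [[0,0,-0.3],0,0],
  ],
  squeeze=60,
)

```text
clock: 14.95
tcp_pos: [0.5767, 0.3175, 0.0997]
orientation: [-0.0, 0.997, 0.071, 0.0]
wrist_force: [-0.4, -0.9, 3.4]
finger_gap: 0.0289
```

```bash
python3 - <<'E'
from h import *
s=env.get_state(); print(s['finger_gap'],s['wrist_force'],s['tcp_pos'])
c=cam('wrist'); crop(c,130,220,430,420,2.6,'w11a.png')
c=cam('scene'); crop(c,340,290,400,380,7,'s11.png')
c=cam('top'); crop(c,110,170,190,240,8,'t11.png')
E
```

```text
0.02893387314286171 [-0.43377549 -0.89673453  3.40443883] [0.57672658 0.31748184 0.09966323]
```

View pics/w11a.png

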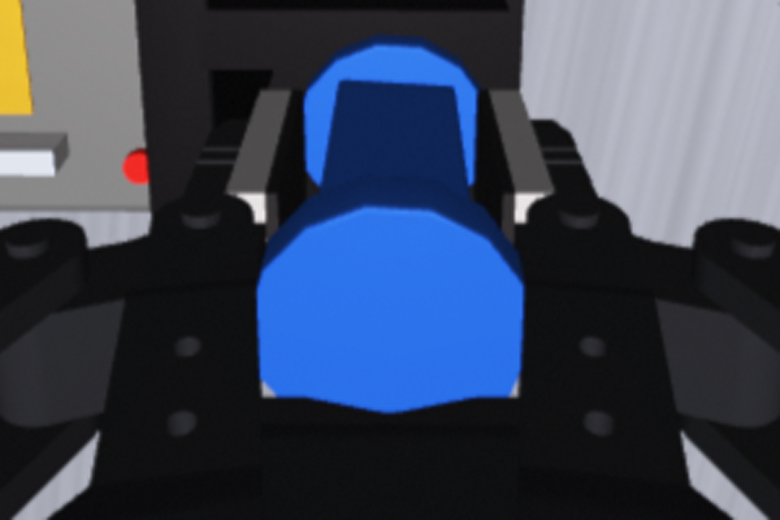

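View pics/s11.png

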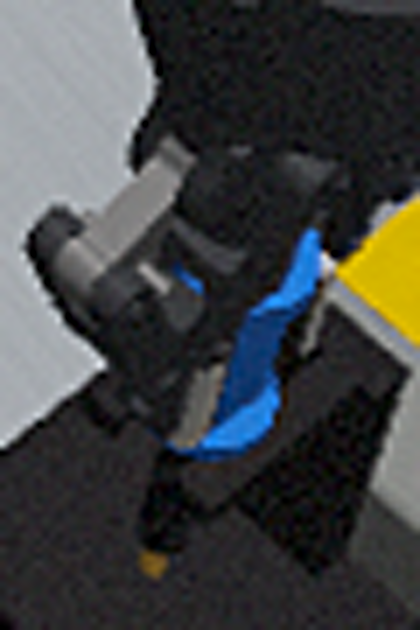

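The finger links above the pads (inner knuckles) meet the cap wherever the pads are on the grip, and they wedge it down when low. At TCP ≈ 0.103 the pads close just under the cap, forming a ledge that catches it, and an earlier 1 cm lift there was stable. I'll go back to that height with a moderate squeeze.

Emit:
apply_moves(
  moves=[
    [[0,0,0],0,0.6],
    [[0,0,0],0,0.6],
    [[0,0,0],0,0.6],
    [[0,0,-0.2],0,0.6],
    [[0,0,-0.4],0,0.6],
    [[0,0,-0.4],0,0.6],
    [[0,0,-0.4],0,0.1],
    [[0,0,-0.4],0,0.1],
    [[0,0,-0.4],0,0.1],
    [[0,0,-0.4],0,0.1],
  ],
  squeeze=40,
)

```text
clock: 16.35
tcp_pos: [0.5766, 0.3174, 0.1034]
orientation: [-0.0, 0.997, 0.071, 0.0]
wrist_force: [0.9, -0.7, 1.3]
finger_gap: 0.029
```

Emit:
apply_moves(
  moves=[
    [[0,0,0],0,0.1],
    [[0,0,0],0,0.1],
    [[0,0,-0.5],0,0.1],
    [[0,0,-1],0,0.1],
    [[0,0,-1.5],0,0.1],
    [[0,0,-2],0,0.1],
    [[0,0,-2.5],0,0.1],
    [[0,0,-3],0,0.1],
    [[0,0,-3],0,0.1],
    [[0,0,-3],0,0.1],
  ],
)

```text
clock: 17.6
tcp_pos: [0.5764, 0.3173, 0.1332]
orientation: [-0.0, 0.997, 0.071, -0.0]
wrist_force: [0.2, 0.3, -1.4]
finger_gap: 0.0291
```

```bash
python3 - <<'E'
from h import *
s=env.get_state(); print(s['finger_gap'],s['wrist_force'],s['tcp_pos'])
c=cam('wrist'); crop(c,130,200,430,420,2.6,'w12a.png')
c=cam('scene'); crop(c,320,260,420,380,5,'s12.png')
E
```

```text
0.029080565736154154 [ 0.24286542  0.28901524 -1.41488316] [0.57643483 0.31733557 0.13320358]
```

View pics/w12a.png

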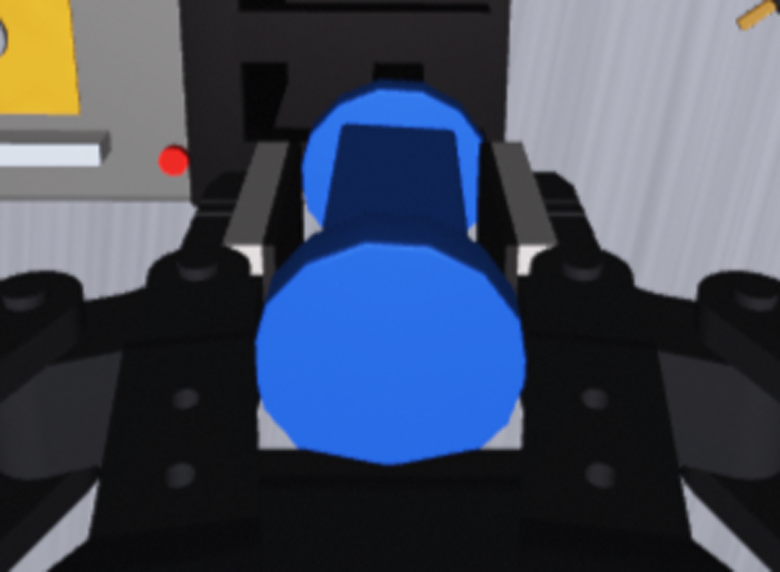

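View pics/s12.png

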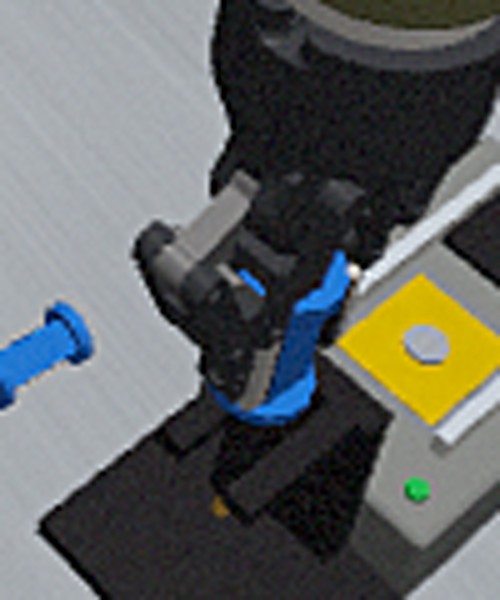

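```bash
python3 - <<'E'
from h import *
print(tool([.467,.3026,.1384]))
E
```

```text
[-11.0305729   -0.09950001  -0.53208521]
```

Emit:
apply_moves(
  moves=[
    [[0,0,-2],0,0.1],
    [[0,0,-4],0,0.1],
    [[0,0,-6.2],0,0.1],
    [[0,0,-6.2],0,0.1],
    [[-2,0,-6.2],0,0.1],
    [[-4,0,-6.2],0,0.1],
    [[-6.5,0,-6.2],0,0.1],
    [[-9,-0.1,-6.2],0,0.1],
    [[-11,-0.1,-6.2],0,0.1],
    [[-11,-0.1,-6.2],0,0.1],
  ],
)

```text
clock: 18.95
tcp_pos: [0.4657, 0.3024, 0.1943]
orientation: [0.0, 0.997, 0.072, -0.001]
wrist_force: [0.9, 0.4, -1.6]
finger_gap: 0.0291
```

```bash
python3 - <<'E'
from h import *
s=env.get_state(); print(s['finger_gap'],s['wrist_force'],s['tcp_pos'])
c=cam('wrist','w13.png')
c=cam('scene','s13f.png'); crop(c,340,200,480,380,4,'s13.png')
print([env.get_state()['wrist_force'][2] for i in range(1)])
fs=[]
for i in range(4):
    env.read_camera('top'); fs.append(env.get_state()['wrist_force'][2])
print(fs)
E
```

```text
0.029090174721694673 [ 0.91815023  0.44685514 -1.63277297] [0.46572143 0.3024036  0.19434299]
[np.float64(-0.9628192048167183)]
[np.float64(-1.0557659823254772), np.float64(-0.6033846960414849), np.float64(-1.2859166829827373), np.float64(-0.9896213752404917)]
```

View pics/w13.png

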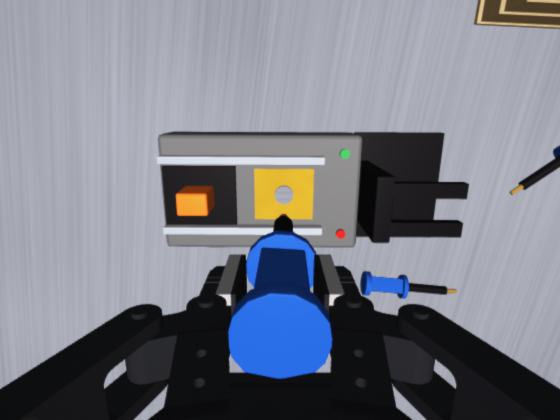

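View pics/s13.png

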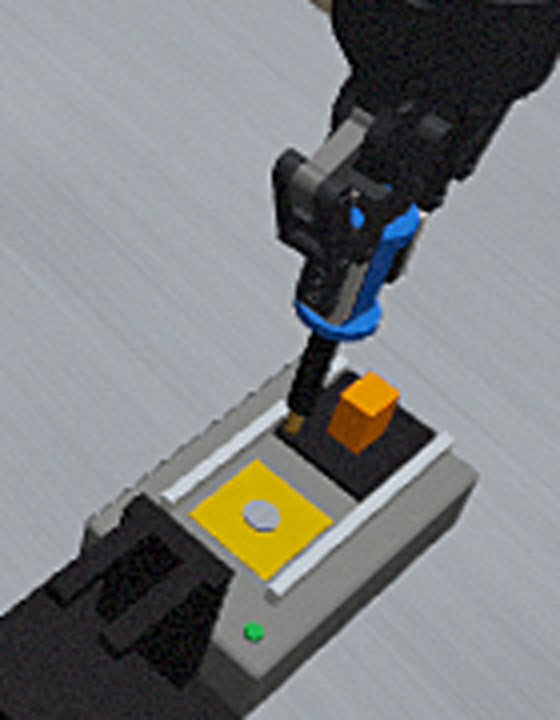

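The pen is vertical. In the wrist picture the stud is at (284,194); in the scene crop the tip is at (292,430).

```bash
python3 - <<'E'
from h import *
np.set_printoptions(precision=4,suppress=True)
c=cam('wrist'); s=cam('scene'); st=env.get_state()
print(st['tcp_pos'],'stud w',at(c,284.3,194,.043),'scene stud',at(s,340+260.5/4-.4,200+515/4-.4,.043),'tip scene',at(s,340+292/4-.4,200+431/4-.4,st['tcp_pos'][2]-.0884))
print(tool([.467,.3026,.1334]))
E
```

```text
[0.468  0.3027 0.195 ] stud w [0.4714 0.3036 0.043 ] scene stud [0.4694 0.3042 0.043 ] tip scene [0.4704 0.3052 0.1066]
[-0.101  -0.0029  6.1624]
```

Emit:
apply_moves(
  moves=[
    [[0,0,1.5],0,0.1],
    [[0,0,3],0,0.1],
    [[0,0,4.5],0,0.1],
    [[0,0,5.5],0,0.1],
    [[0,0,6],0,0.1],
    [[0,0,6],0,0.1],
    [[0,0,6],0,0.1],
    [[0,0,6],0,0.1],
    [[0,0,6],0,0.1],
    [[0,0,6],0,0.1],
  ],
)

```text
clock: 20.6
tcp_pos: [0.4676, 0.3028, 0.1355]
orientation: [-0.0, 0.997, 0.071, 0.0]
wrist_force: [0.5, -0.1, -2.0]
finger_gap: 0.0294
```

```bash
cat > fz.py <<'E'
from h import *
def fz(n=6):
    a=[]
    for i in range(n):
        env.read_camera('top'); s=env.get_state(); a.append(np.r_[s['wrist_force'],s['tcp_pos'][2]])
    a=np.array(a); print('F',a.mean(0)[:3].round(2),'sd',a[:,2].std().round(2),'z',a[:,3].mean().round(5),'gap',round(s['finger_gap'],4),'t',s['clock'])
if __name__=='__main__': fz()
E
python3 fz.py; python3 - <<'E'
from h import *
c=cam('wrist'); crop(c,180,130,400,300,3.5,'w14.png')
c=cam('scene'); crop(c,340,250,460,380,5,'s14.png')
E
```

```text
F [-0.08  0.31 -1.35] sd 0.39 z 0.13535 gap 0.0295 t 20.9
```

View pics/s14.png

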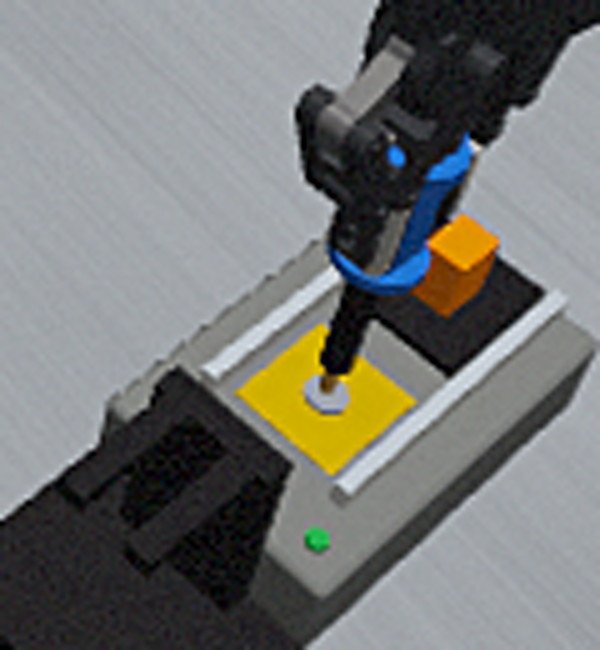

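View pics/w14.png

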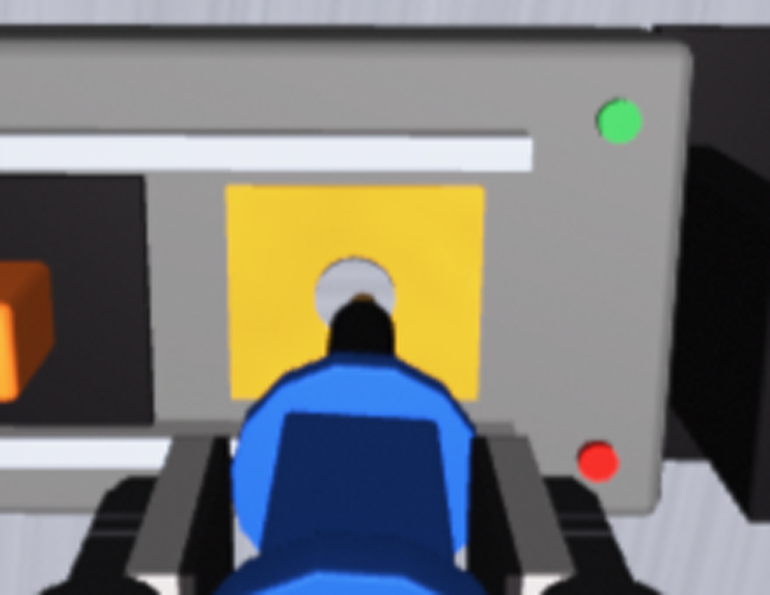

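Emit:
apply_moves(
  moves=[
    [[-0.1,0,0.2],0,0.1],
    [[-0.1,0,0.4],0,0.1],
    [[-0.1,0,0.5],0,0.1],
    [[-0.1,0,0.6],0,0.1],
    [[-0.1,0,0.6],0,0.1],
    [[-0.1,0,0.6],0,0.1],
    [[-0.1,0,0.6],0,0.1],
    [[-0.1,0,0.6],0,0.1],
    [[-0.1,0,0.6],0,0.1],
    [[-0.1,0,0.6],0,0.1],
  ],
)

```text
clock: 22.25
tcp_pos: [0.4665, 0.3026, 0.1293]
orientation: [-0.0, 0.997, 0.071, 0.0]
wrist_force: [-0.9, 0.4, 0.4]
finger_gap: 0.0293
```

```bash
python3 fz.py; python3 - <<'E'
from h import *
c=cam('wrist'); crop(c,180,130,400,300,3.5,'w15.png')
c=cam('scene'); crop(c,340,250,460,380,5,'s15.png')
E
```

```text
F [-0.6  -0.11 -0.45] sd 0.21 z 0.12932 gap 0.0292 t 22.55
```

View pics/s15.png

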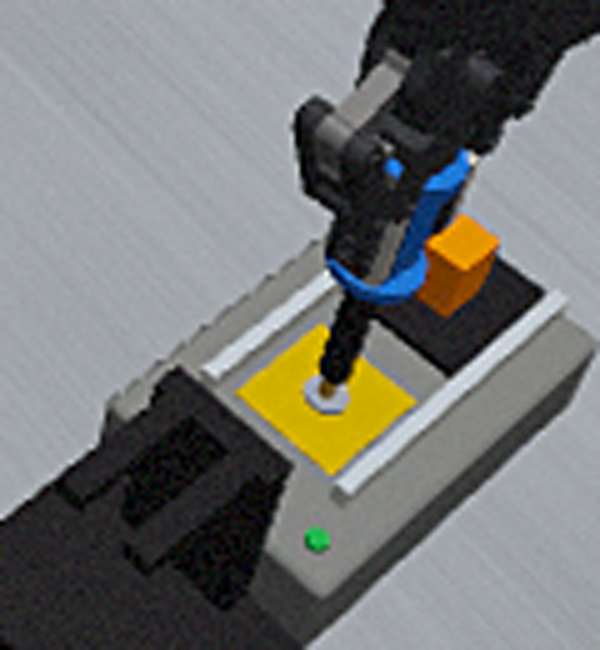

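View pics/w15.png

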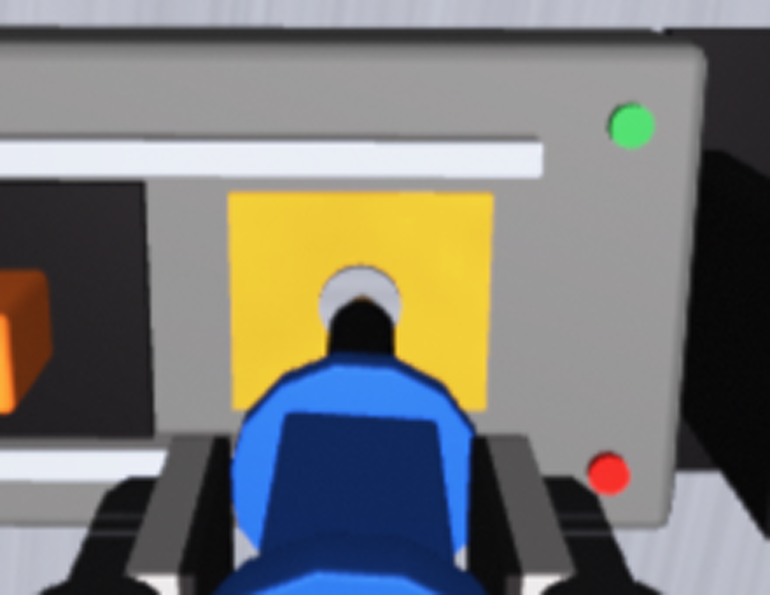

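Contact confirmed at about 0.9 N, tip on the stud centre. I'll hold a further second.

Emit:
apply_moves(
  moves=[
    [[0,0,0.05],0,0.1],
    [[0,0,0.05],0,0.1],
    [[0,0,0.05],0,0.1],
    [[0,0,0.05],0,0.1],
    [[0,0,0.05],0,0.1],
    [[0,0,0.05],0,0.1],
    [[0,0,0.05],0,0.1],
    [[0,0,0.05],0,0.1],
    [[0,0,0.05],0,0.1],
    [[0,0,0.05],0,0.1],
  ],
)

```text
clock: 23.9
tcp_pos: [0.4665, 0.3026, 0.1288]
orientation: [-0.0, 0.997, 0.071, 0.0]
wrist_force: [-0.8, 0.3, 0.5]
finger_gap: 0.0292
```

```bash
python3 fz.py
```

```text
F [-0.87  0.01 -0.07] sd 0.52 z 0.12882 gap 0.0292 t 24.2
```

```bash
python3 - <<'E'
from h import *
print(tool([.530,-.026,.249]))
E
```

```text
[  1.60833373  33.42698181 -12.02276475]
```

Emit:
apply_moves(
  moves=[
    [[0,0,-2],0,0.1],
    [[0,0,-5],0,0.1],
    [[0,0,-8],0,0.1],
    [[0,0,-11],0,0.1],
    [[0,0,-12],0,0.1],
    [[0.1,3,-12],0,0.1],
    [[0.3,7,-12],0,0.1],
    [[0.5,11,-12],0,0.1],
    [[0.7,15,-12],0,0.1],
    [[0.9,19,-12],0,0.1],
  ],
)

```text
clock: 25.45
tcp_pos: [0.5022, 0.1145, 0.2477]
orientation: [-0.0, 0.997, 0.071, -0.001]
wrist_force: [-0.8, -0.1, -1.7]
finger_gap: 0.0289
```

Emit:
apply_moves(
  moves=[
    [[0.2,4,0],0,0.1],
    [[0.4,8,0],0,0.1],
    [[0.5,11,0],0,0.1],
    [[0.6,13,0],0,0.1],
    [[0.7,14.4,0],0,0.1],
    [[0.7,14.4,0],0,0.1],
    [[0.7,14.4,0],0,0.1],
    [[0.7,14.4,0],0,0.1],
    [[0.7,14.4,0],0,0.1],
    [[0.7,14.4,0],0,0.1],
  ],
)

```text
clock: 26.7
tcp_pos: [0.5299, -0.0254, 0.2489]
orientation: [-0.0, 0.997, 0.072, 0.0]
wrist_force: [0.0, 0.3, -0.4]
finger_gap: 0.029
```

```bash
python3 fz.py; python3 - <<'E'
from h import *
c=cam('wrist','w16.png')
c=cam('top','t16.png')
c=cam('scene','s16.png')
E
```

```text
F [ 0.19  0.03 -1.31] sd 0.37 z 0.24883 gap 0.0294 t 27.0
```

View pics/w16.png

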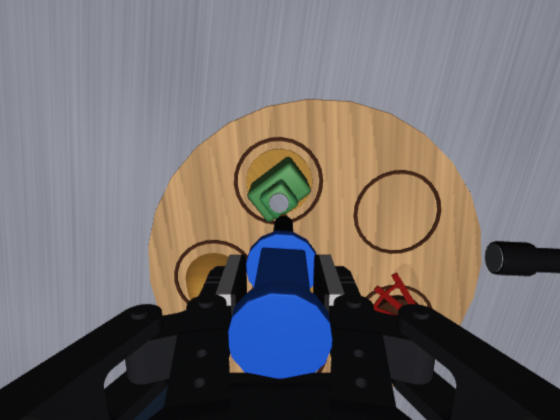

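View pics/t16.png

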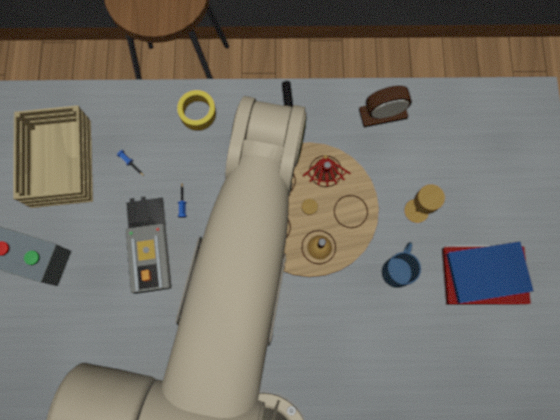

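View pics/s16.png

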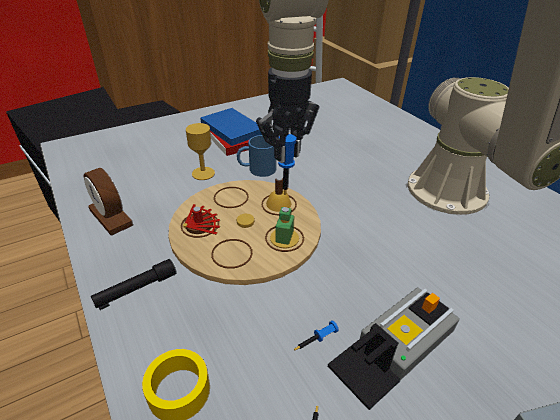

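The bottle, fan and bell haven't moved. The bottle tag is at (278,203) in the wrist view.

```bash
python3 - <<'E'
from h import *
np.set_printoptions(precision=4,suppress=True)
c=cam('wrist'); p=at(c,278.5,203,.118);print(p, env.get_state()['tcp_pos']); print(tool([p[0],p[1],.118+.088]))
crop(c,200,140,360,260,5,'w16a.png')
E
```

```text
[ 0.5286 -0.0279  0.118 ] [ 0.5299 -0.0258  0.2488]
[-0.1596  0.1942  4.2789]
```

View pics/w16a.png

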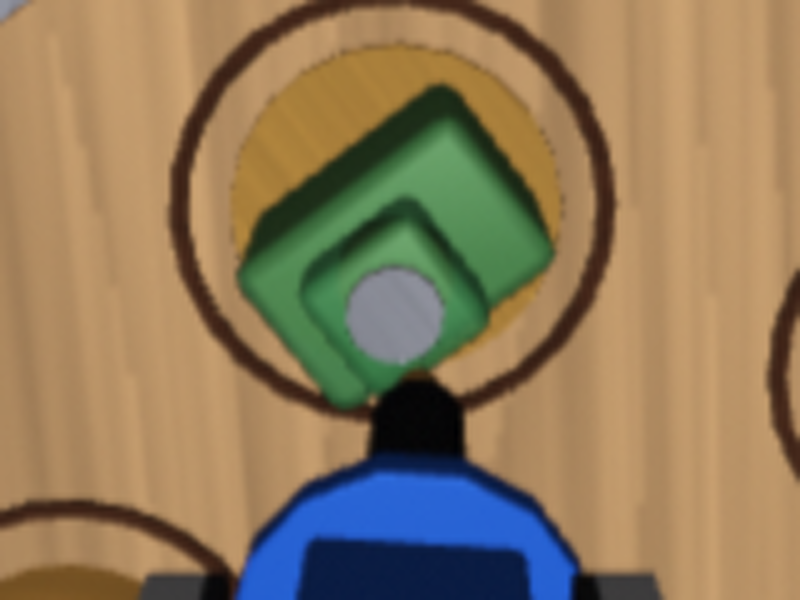

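Emit:
apply_moves(
  moves=[
    [[-0.15,0.15,1],0,0.1],
    [[-0.15,0.15,2],0,0.1],
    [[-0.15,0.15,3],0,0.1],
    [[-0.15,0.15,3.6],0,0.1],
    [[-0.15,0.15,3.8],0,0.1],
    [[-0.15,0.15,3.8],0,0.1],
    [[-0.15,0.15,3.8],0,0.1],
    [[-0.15,0.15,3.8],0,0.1],
    [[-0.15,0.15,3.8],0,0.1],
    [[-0.15,0.15,3.8],0,0.1],
  ],
)

```text
clock: 28.45
tcp_pos: [0.5286, -0.0275, 0.2109]
orientation: [-0.0, 0.997, 0.071, 0.0]
wrist_force: [-0.1, -0.3, -2.0]
finger_gap: 0.0291
```

```bash
python3 fz.py; python3 - <<'E'
from h import *
c=cam('wrist'); crop(c,200,150,360,270,5,'w17a.png')
c=cam('scene'); crop(c,240,150,330,260,6,'s17.png')
E
```

```text
F [-0.05  0.03 -1.04] sd 0.29 z 0.21081 gap 0.0295 t 28.75
```

View pics/w17a.png

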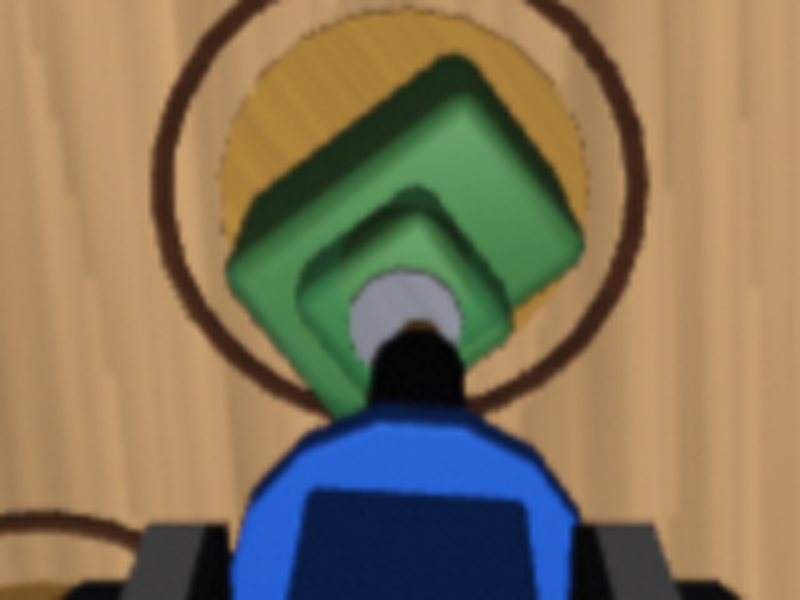

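View pics/s17.png

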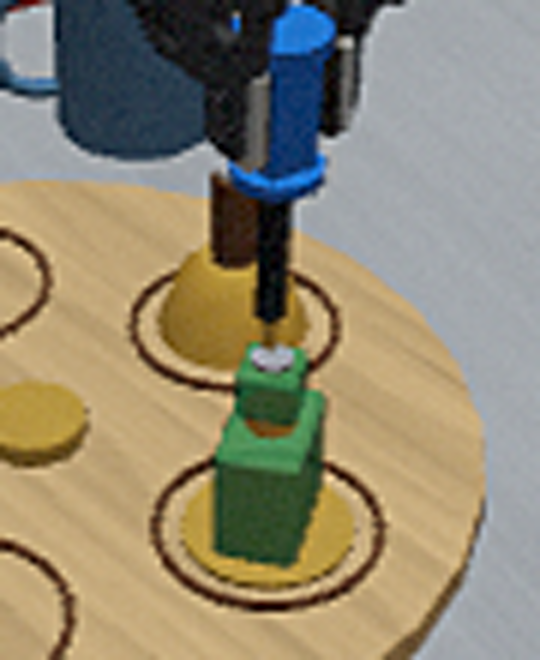

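Emit:
apply_moves(
  moves=[
    [[-0.15,0,0.2],0,0.1],
    [[-0.15,0,0.4],0,0.1],
    [[-0.15,0,0.55],0,0.1],
    [[-0.15,0,0.65],0,0.1],
    [[-0.15,0,0.65],0,0.1],
    [[-0.15,0,0.65],0,0.1],
    [[-0.15,0,0.65],0,0.1],
    [[-0.15,0,0.65],0,0.1],
    [[-0.15,0,0.65],0,0.1],
    [[-0.15,0,0.65],0,0.1],
  ],
)

```text
clock: 30.1
tcp_pos: [0.5271, -0.0277, 0.2043]
orientation: [-0.0, 0.997, 0.071, 0.0]
wrist_force: [-1.1, 0.4, -0.5]
finger_gap: 0.0294
```

```bash
python3 fz.py; python3 - <<'E'
from h import *
c=cam('wrist'); crop(c,200,150,360,270,5,'w18a.png')
E
```

```text
F [-0.44  0.26 -0.28] sd 0.5 z 0.20429 gap 0.0294 t 30.4
```

View pics/w18a.png

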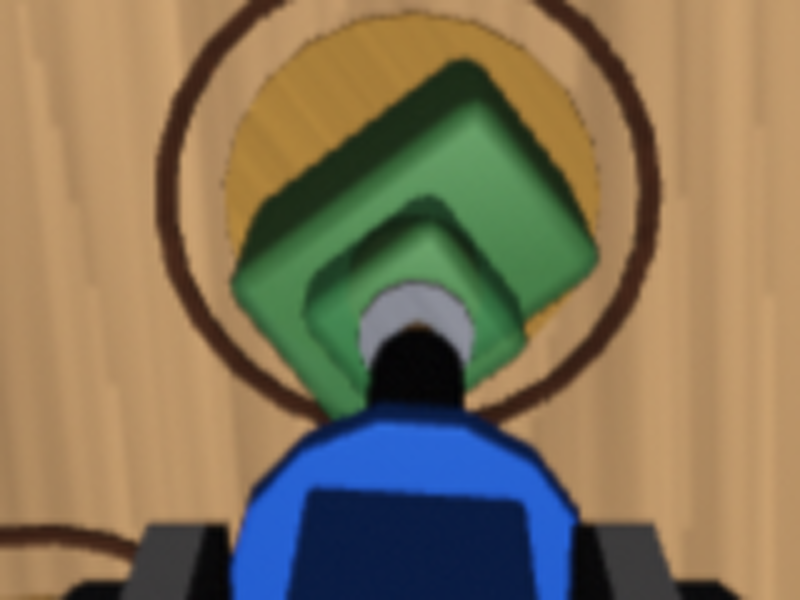

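Centred on the bottle tag with about 0.9 N. I'll hold another second there, then check.

Emit:
apply_moves(
  moves=[
    [[0,0,0.05],0,0.1],
    [[0,0,0.05],0,0.1],
    [[0,0,0.05],0,0.1],
    [[0,0,0.05],0,0.1],
    [[0,0,0.05],0,0.1],
    [[0,0,0.05],0,0.1],
    [[0,0,0.05],0,0.1],
    [[0,0,0.05],0,0.1],
    [[0,0,0.05],0,0.1],
    [[0,0,0.05],0,0.1],
  ],
)

```text
clock: 31.7
tcp_pos: [0.5272, -0.0277, 0.2038]
orientation: [-0.0, 0.997, 0.071, 0.0]
wrist_force: [-0.1, 0.6, -0.5]
finger_gap: 0.0291
```

```bash
python3 fz.py; python3 - <<'E'
from h import *
print(tool([.683,-.168,.234]))
c=cam('scene','s19.png')
E
```

```text
F [-0.43 -0.17 -0.23] sd 0.3 z 0.20379 gap 0.0292 t 32.0
[13.4292862  16.10957259 -3.02125346]
```

View pics/s19.png

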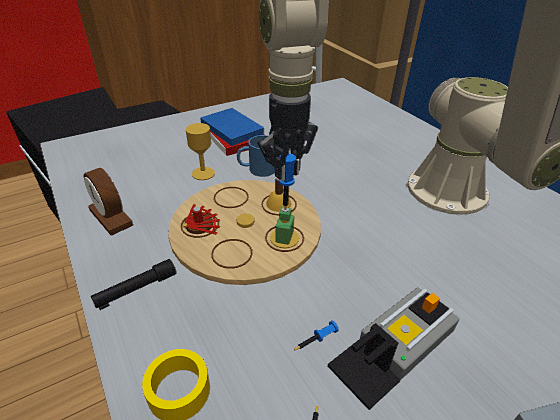

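Emit:
apply_moves(
  moves=[
    [[0,0,-1],0,0.1],
    [[0,0,-2.5],0,0.1],
    [[0,0,-4],0,0.1],
    [[2,2.4,-4],0,0.1],
    [[4.5,5.4,-4],0,0.1],
    [[7,8.4,-4],0,0.1],
    [[9.5,11.4,-4],0,0.1],
    [[12,14.4,-4],0,0.1],
    [[13.4,16.1,-4],0,0.1],
    [[13.4,16.1,-4],0,0.1],
  ],
)

```text
clock: 33.3
tcp_pos: [0.6835, -0.1693, 0.2435]
orientation: [0.0, 0.998, 0.071, 0.0]
wrist_force: [-0.6, 0.1, -1.5]
finger_gap: 0.0292
```

```bash
python3 fz.py; python3 - <<'E'
from h import *
c=cam('wrist','w20.png')
c=cam('scene','s20.png')
E
```

```text
F [ 0.23 -0.08 -1.11] sd 0.43 z 0.24428 gap 0.0293 t 33.6
```

View pics/w20.png

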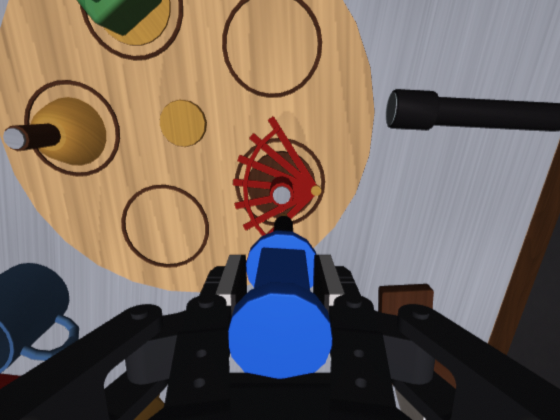

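View pics/s20.png

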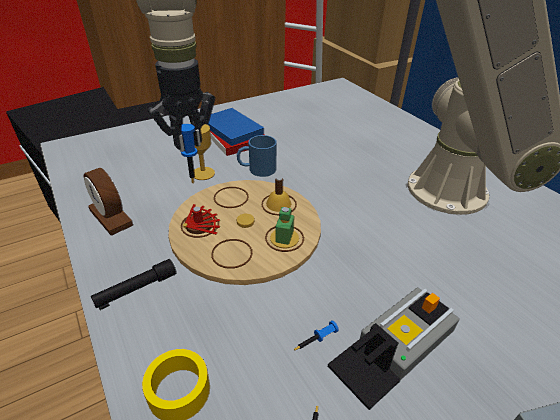

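```bash
python3 - <<'E'
from h import *
np.set_printoptions(precision=4,suppress=True)
c=cam('wrist'); p=at(c,282,194.3,.081);print(p, env.get_state()['tcp_pos']); print(tool([p[0],p[1],.081+.0879]))
E
```

```text
[ 0.6842 -0.1696  0.081 ] [ 0.6824 -0.1674  0.2444]
[0.1394 0.2442 7.5483]
```

Emit:
apply_moves(
  moves=[
    [[0.05,0.15,1.5],0,0.1],
    [[0.05,0.15,3],0,0.1],
    [[0.05,0.15,4.5],0,0.1],
    [[0.05,0.15,5.8],0,0.1],
    [[0.05,0.15,6.7],0,0.1],
    [[0.05,0.15,7],0,0.1],
    [[0.05,0.15,7],0,0.1],
    [[0.05,0.15,7],0,0.1],
    [[0.05,0.15,7],0,0.1],
    [[0.05,0.15,7],0,0.1],
  ],
)

```text
clock: 35.0
tcp_pos: [0.6835, -0.1694, 0.1741]
orientation: [0.0, 0.997, 0.071, 0.0]
wrist_force: [-0.7, -0.0, -1.1]
finger_gap: 0.0293
```

```bash
python3 fz.py; python3 - <<'E'
from h import *
c=cam('wrist'); crop(c,200,150,360,270,5,'w21a.png')
c=cam('scene'); crop(c,150,140,250,260,6,'s21.png')
E
```

```text
F [ 0.16 -0.34 -1.11] sd 0.55 z 0.17388 gap 0.0291 t 35.3
```

View pics/w21a.png

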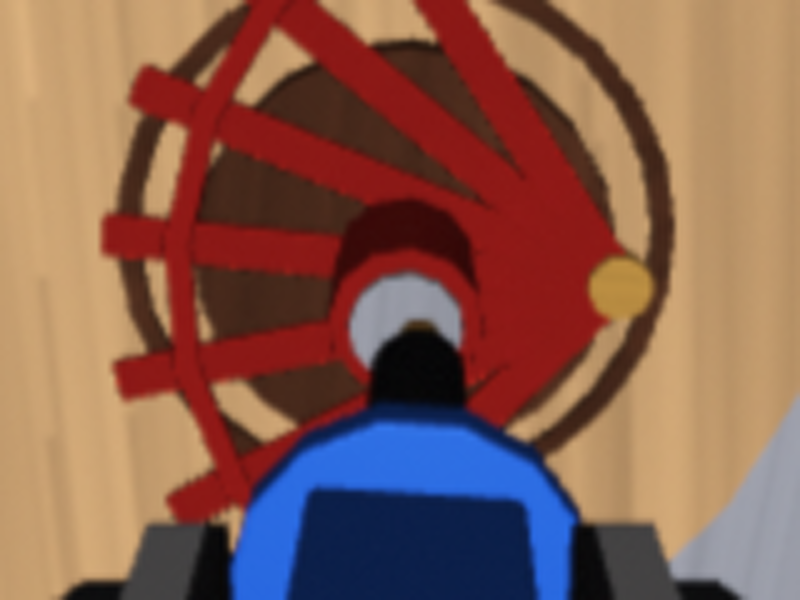

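View pics/s21.png

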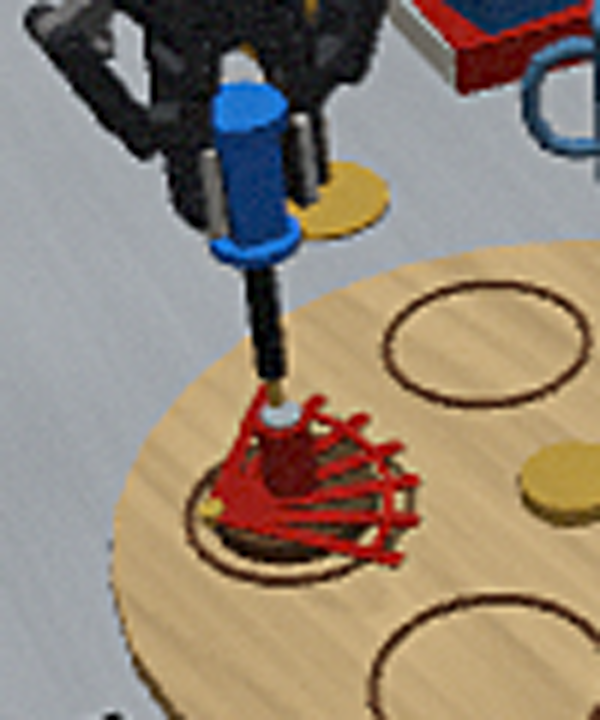

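Emit:
apply_moves(
  moves=[
    [[-0.15,0,0.2],0,0.1],
    [[-0.15,0,0.4],0,0.1],
    [[-0.15,0,0.55],0,0.1],
    [[-0.15,0,0.7],0,0.1],
    [[-0.15,0,0.7],0,0.1],
    [[-0.15,0,0.7],0,0.1],
    [[-0.15,0,0.7],0,0.1],
    [[-0.15,0,0.7],0,0.1],
    [[-0.15,0,0.7],0,0.1],
    [[-0.15,0,0.7],0,0.1],
  ],
)

```text
clock: 36.65
tcp_pos: [0.6819, -0.1696, 0.1668]
orientation: [-0.0, 0.997, 0.071, 0.0]
wrist_force: [0.5, 0.2, 0.0]
finger_gap: 0.0296
```

```bash
python3 fz.py; python3 - <<'E'
from h import *
c=cam('wrist'); crop(c,200,150,360,270,5,'w22a.png')
E
```

```text
F [-0.49 -0.29  0.08] sd 0.44 z 0.1668 gap 0.0292 t 36.95
```

View pics/w22a.png

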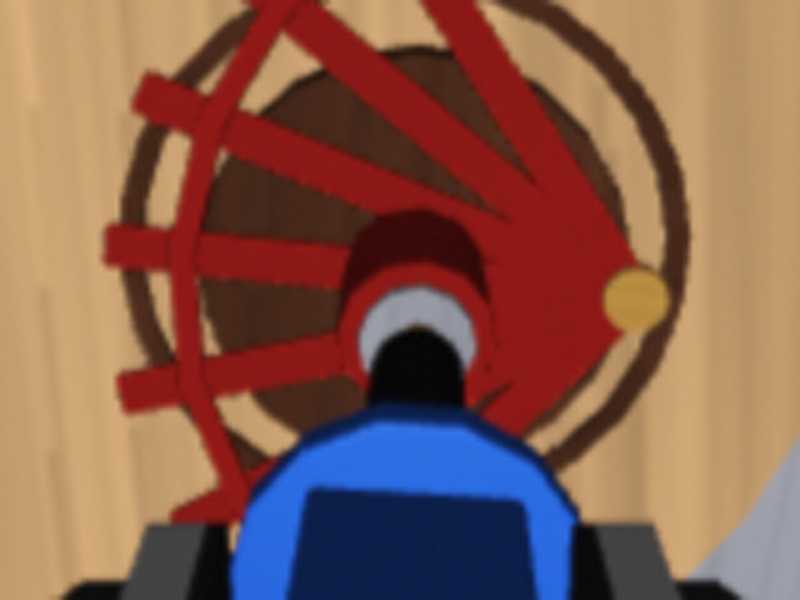

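Centred on the fan tag at about 1.2 N. I'll hold for another second.

Emit:
apply_moves(
  moves=[
    [[0,0,0],0,0.1],
    [[0,0,0],0,0.1],
    [[0,0,0],0,0.1],
    [[0,0,0],0,0.1],
    [[0,0,0],0,0.1],
    [[0,0,0],0,0.1],
    [[0,0,0],0,0.1],
    [[0,0,0],0,0.1],
    [[0,0,0],0,0.1],
    [[0,0,0],0,0.1],
  ],
)

```text
clock: 38.25
tcp_pos: [0.6819, -0.1696, 0.1668]
orientation: [-0.0, 0.997, 0.071, 0.0]
wrist_force: [-0.2, -0.1, 0.4]
finger_gap: 0.0291
```

```bash
python3 fz.py; python3 - <<'E'
from h import *
c=cam('scene','s23.png'); print(tool([.475,-.147,.244]))
E
```

```text
F [ 0.17 -0.09  0.24] sd 0.44 z 0.16678 gap 0.0293 t 38.55
[-20.15653047  -5.17980656  -7.72023441]
```

View pics/s23.png

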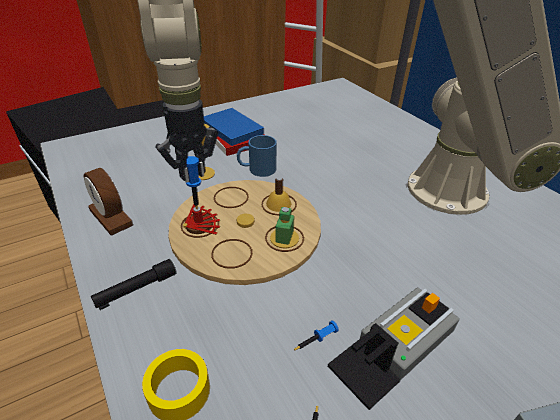

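Emit:
apply_moves(
  moves=[
    [[0,0,-2],0,0.1],
    [[0,0,-5],0,0.1],
    [[0,0,-7.7],0,0.1],
    [[-2,-0.5,-7.7],0,0.1],
    [[-5.5,-1.4,-7.7],0,0.1],
    [[-9.5,-2.5,-7.7],0,0.1],
    [[-13.5,-3.5,-7.7],0,0.1],
    [[-17,-4.4,-7.7],0,0.1],
    [[-19.5,-5,-7.7],0,0.1],
    [[-20.1,-5.2,-7.7],0,0.1],
  ],
)

```text
clock: 39.85
tcp_pos: [0.4744, -0.1464, 0.2441]
orientation: [-0.0, 0.997, 0.071, 0.0]
wrist_force: [0.7, 0.2, -1.7]
finger_gap: 0.029
```

```bash
python3 fz.py; python3 - <<'E'
from h import *
c=cam('wrist','w24.png')
c=cam('scene','s24.png')
E
```

```text
F [ 0.17  0.24 -1.08] sd 0.65 z 0.24391 gap 0.029 t 40.15
```

View pics/w24.png

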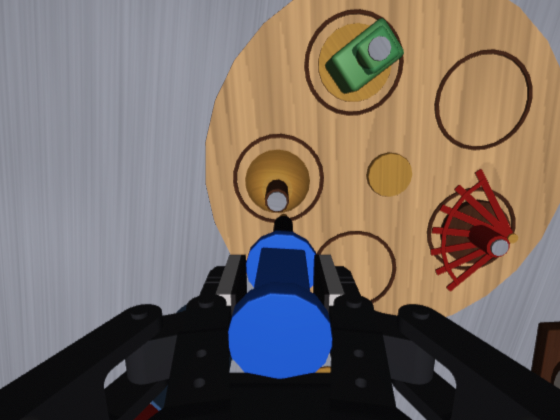

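View pics/s24.png

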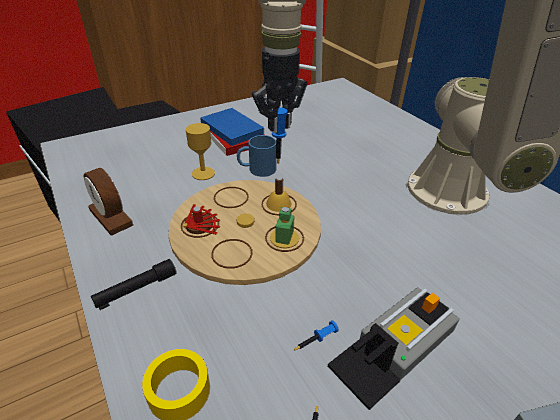

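```bash
python3 - <<'E'
from h import *
np.set_printoptions(precision=4,suppress=True)
c=cam('wrist'); p=at(c,277,201,.111);print(p, env.get_state()['tcp_pos']); print(tool([p[0],p[1],.111+.0879]))
E
```

```text
[ 0.4735 -0.1479  0.111 ] [ 0.4761 -0.1468  0.2435]
[-0.2695  0.0776  4.4567]
```

Emit:
apply_moves(
  moves=[
    [[-0.4,0.05,1],0,0.1],
    [[-0.4,0.05,2],0,0.1],
    [[-0.4,0.05,3],0,0.1],
    [[-0.4,0.05,3.7],0,0.1],
    [[-0.4,0.05,3.9],0,0.1],
    [[-0.4,0.05,3.9],0,0.1],
    [[-0.4,0.05,3.9],0,0.1],
    [[-0.4,0.05,3.9],0,0.1],
    [[-0.4,0.05,3.9],0,0.1],
    [[-0.4,0.05,3.9],0,0.1],
  ],
)

```text
clock: 41.55
tcp_pos: [0.4717, -0.1478, 0.2049]
orientation: [0.0, 0.997, 0.071, 0.0]
wrist_force: [0.2, 0.3, -1.2]
finger_gap: 0.0294
```

```bash
python3 fz.py; python3 - <<'E'
from h import *
c=cam('wrist'); crop(c,200,150,360,270,5,'w25a.png')
c=cam('scene'); crop(c,240,100,330,220,6,'s25.png')
E
```

```text
F [-0.58 -0.17 -1.09] sd 0.4 z 0.2048 gap 0.0291 t 41.85
```

View pics/w25a.png

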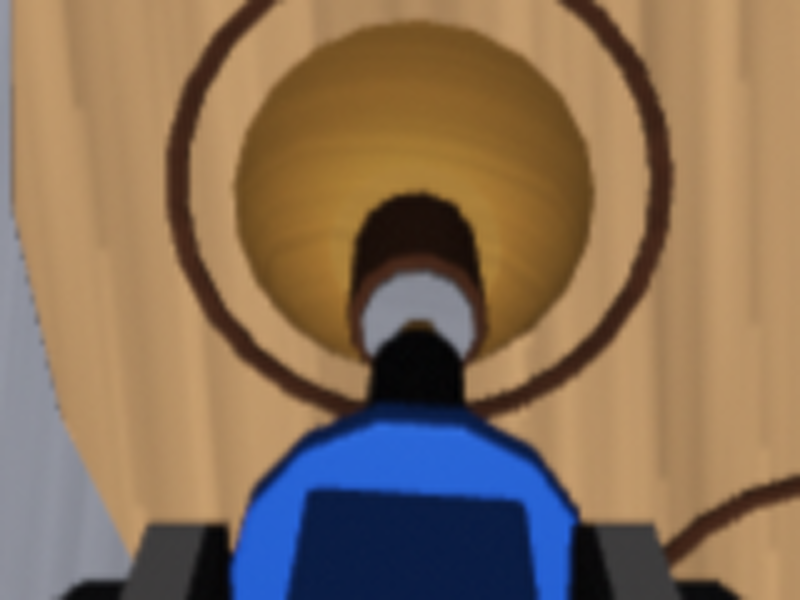

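View pics/s25.png

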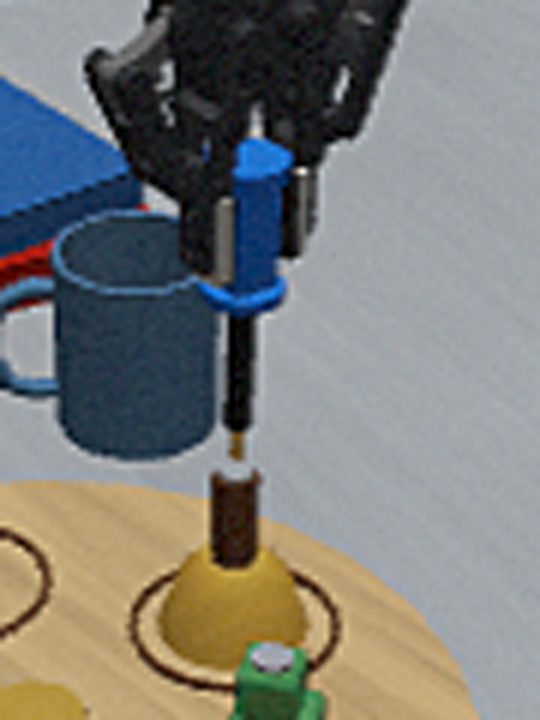

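Emit:
apply_moves(
  moves=[
    [[0,0,0.2],0,0.1],
    [[0,0,0.4],0,0.1],
    [[0,0,0.6],0,0.1],
    [[0,0,0.78],0,0.1],
    [[0,0,0.78],0,0.1],
    [[0,0,0.78],0,0.1],
    [[0,0,0.78],0,0.1],
    [[0,0,0.78],0,0.1],
    [[0,0,0.78],0,0.1],
    [[0,0,0.78],0,0.1],
  ],
)

```text
clock: 43.2
tcp_pos: [0.4717, -0.1478, 0.197]
orientation: [-0.0, 0.997, 0.071, 0.0]
wrist_force: [-0.4, 1.4, 0.4]
finger_gap: 0.0288
```

```bash
python3 fz.py; python3 - <<'E'
from h import *
c=cam('wrist'); crop(c,200,150,360,270,5,'w26a.png')
E
```

```text
F [-0.34 -0.04 -0.01] sd 0.58 z 0.19698 gap 0.0292 t 43.5
```

View pics/w26a.png

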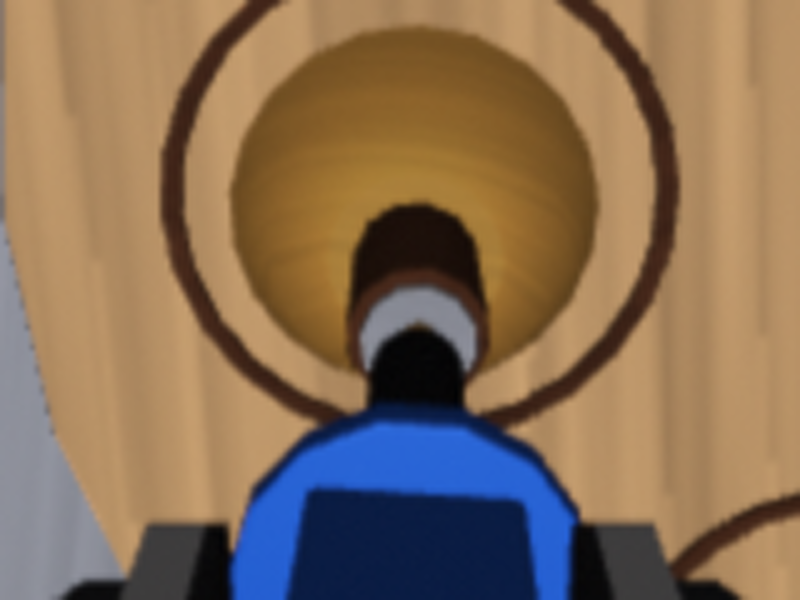

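The tip is centred and pressing the bell tag at about 1.1 N. I'll hold a second more.

Emit:
apply_moves(
  moves=[
    [[0,0,0],0,0.1],
    [[0,0,0],0,0.1],
    [[0,0,0],0,0.1],
    [[0,0,0],0,0.1],
    [[0,0,0],0,0.1],
    [[0,0,0],0,0.1],
    [[0,0,0],0,0.1],
    [[0,0,0],0,0.1],
    [[0,0,0],0,0.1],
    [[0,0,0],0,0.1],
  ],
)

```text
clock: 44.8
tcp_pos: [0.4717, -0.1478, 0.197]
orientation: [-0.0, 0.997, 0.071, 0.0]
wrist_force: [-0.3, 0.5, -0.4]
finger_gap: 0.0294
```

```bash
python3 fz.py; python3 - <<'E'
from h import *
print(tool([.574,.3173,.249])); c=cam('scene','s27.png')
E
```

```text
F [-0.25 -0.39  0.02] sd 0.41 z 0.19698 gap 0.029 t 45.1
[ 16.75056046 -44.57724559  -5.19904612]
```

View pics/s27.png

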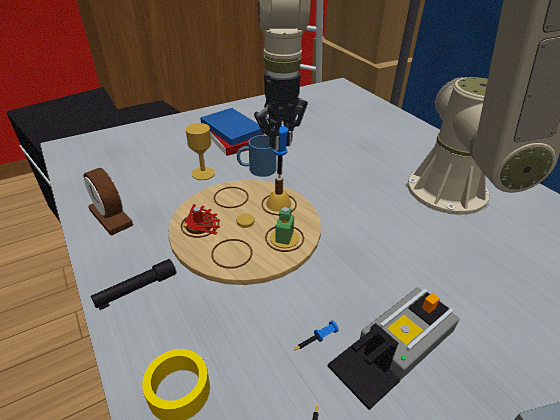

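Emit:
apply_moves(
  moves=[
    [[0,0,-2],0,0.1],
    [[0,0,-4],0,0.1],
    [[0.2,-0.5,-5.2],0,0.1],
    [[1,-3,-5.2],0,0.1],
    [[2.5,-6.5,-5.2],0,0.1],
    [[4,-10.5,-5.2],0,0.1],
    [[5.5,-14.5,-5.2],0,0.1],
    [[7,-18.5,-5.2],0,0.1],
    [[8.5,-22.5,-5.2],0,0.1],
    [[10,-26.5,-5.2],0,0.1],
  ],
)

```text
clock: 46.4
tcp_pos: [0.5329, 0.1305, 0.2487]
orientation: [-0.0, 0.997, 0.071, -0.0]
wrist_force: [0.6, -0.4, -1.1]
finger_gap: 0.0292
```

```bash
python3 - <<'E'
from h import *
s=env.get_state();print(tool([.573,.317,.229],s),s['finger_gap'],s['tcp_pos'])
E
```

```text
[  6.62823383 -17.88330313   1.97140434] 0.02917394686508778 [0.53288725 0.13054207 0.24868894]
```

Emit:
apply_moves(
  moves=[
    [[1.5,-4,0],0,0.1],
    [[3,-8,0],0,0.1],
    [[4.5,-12,0],0,0.1],
    [[5.6,-15.2,0],0,0.1],
    [[6.3,-17.1,0],0,0.1],
    [[6.6,-17.9,0],0,0.1],
    [[6.6,-17.9,0.8],0,0.1],
    [[6.6,-17.9,1.6],0,0.1],
    [[6.6,-17.9,2],0,0.1],
    [[6.6,-17.9,2],0,0.1],
  ],
)

```text
clock: 47.65
tcp_pos: [0.5725, 0.3146, 0.2286]
orientation: [0.0, 0.997, 0.071, -0.0]
wrist_force: [0.6, 0.9, -0.9]
finger_gap: 0.0291
```

```bash
python3 - <<'E'
from h import *
c=cam('wrist','w28.png');print(env.get_state()['tcp_pos'])
c=cam('scene'); crop(c,300,200,460,380,4,'s28.png')
E
```

```text
[0.5727553  0.31476979 0.2290202 ]
```

View pics/w28.png

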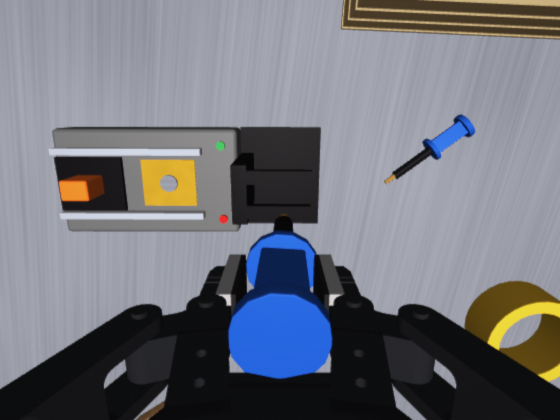

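View pics/s28.png

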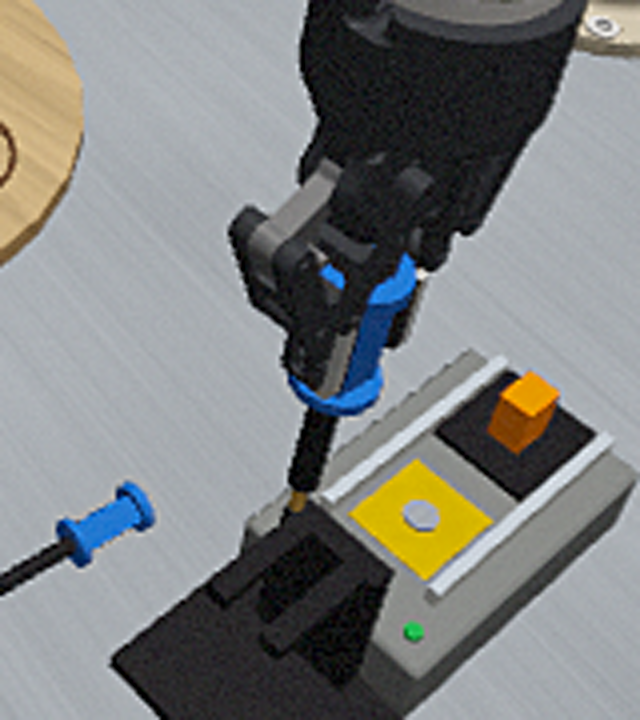

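Emit:
apply_moves(
  moves=[
    [[0,-0.1,0.5],0,0.1],
    [[0,-0.2,1.5],0,0.1],
    [[0,-0.2,2.5],0,0.1],
    [[0,-0.2,3.3],0,0.1],
    [[0,-0.2,3.8],0,0.1],
    [[0,-0.2,4],0,0.1],
    [[0,-0.2,4],0,0.1],
    [[0,-0.2,4],0,0.1],
    [[0,-0.2,4],0,0.1],
    [[0,-0.2,4],0,0.1],
  ],
)

```text
clock: 49.0
tcp_pos: [0.5726, 0.3174, 0.1892]
orientation: [-0.0, 0.997, 0.071, 0.0]
wrist_force: [0.7, 0.0, -0.8]
finger_gap: 0.0291
```

```bash
python3 - <<'E'
from h import *
c=cam('wrist');print(env.get_state()['tcp_pos']); crop(c,210,130,350,270,5,'w29.png')
c=cam('scene'); crop(c,330,240,430,360,6,'s29.png')
E
```

```text
[0.57258394 0.31733936 0.1891992 ]
```

View pics/w29.png

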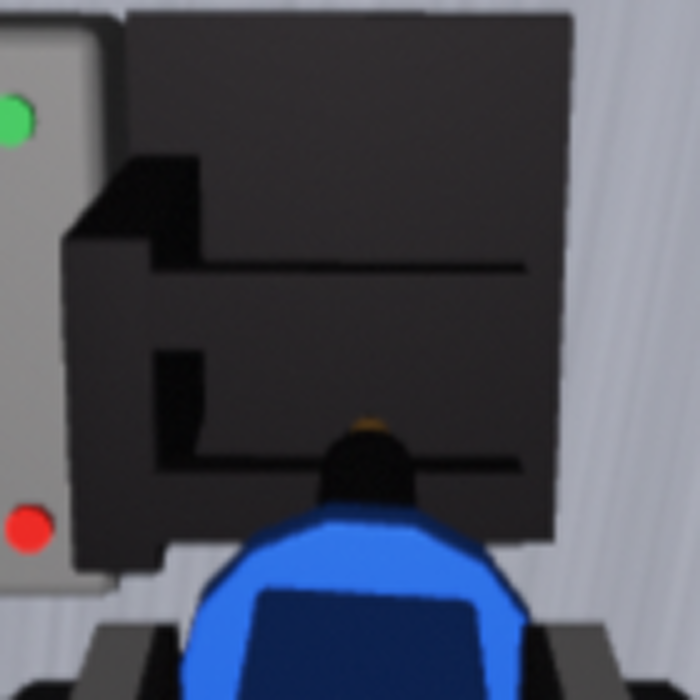

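View pics/s29.png

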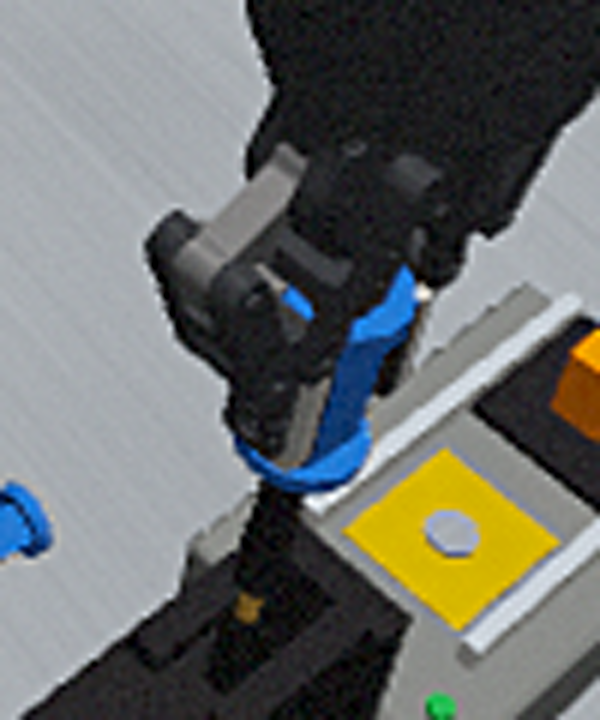

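Emit:
apply_moves(
  moves=[
    [[0,0.05,1],0,0.1],
    [[0,0.05,2],0,0.1],
    [[0,0.05,3],0,0.1],
    [[0,0.05,4],0,0.1],
    [[0,0.05,5],0,0.1],
    [[0,0.05,6],0,0.1],
    [[0,0.05,7],0,0.1],
    [[0,0.05,7.7],0,0.1],
    [[0,0.05,7.9],0,0.1],
    [[0,0.05,7.9],0,0.1],
  ],
)

```text
clock: 50.35
tcp_pos: [0.5726, 0.3168, 0.1101]
orientation: [-0.0, 0.997, 0.071, 0.0]
wrist_force: [-0.4, -0.2, -1.1]
finger_gap: 0.0292
```

```bash
python3 fz.py; python3 - <<'E'
from h import *
c=cam('wrist'); crop(c,180,130,380,330,4,'w30.png')
c=cam('scene'); crop(c,310,260,430,380,6,'s30.png')
E
```

```text
F [-0.05  0.19 -1.01] sd 0.63 z 0.11045 gap 0.029 t 50.65
```

View pics/s30.png

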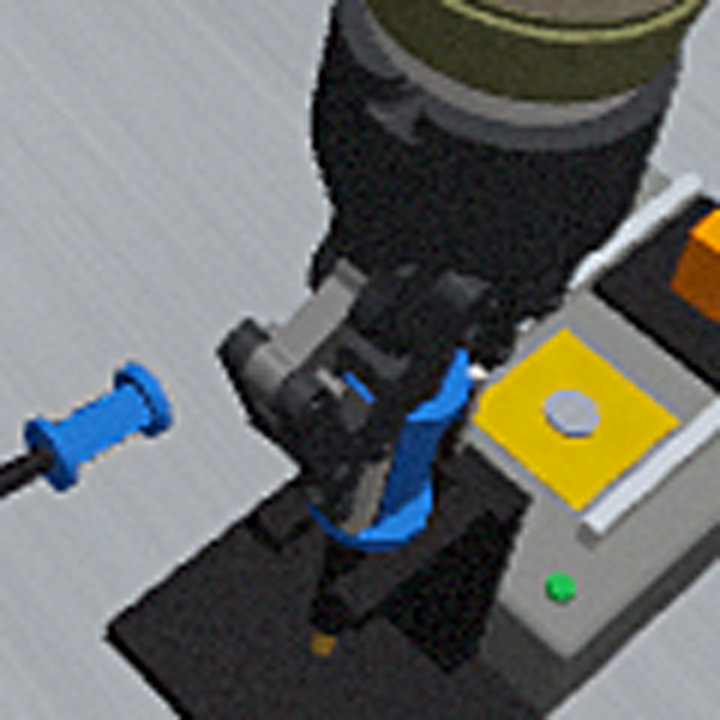

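View pics/w30.png

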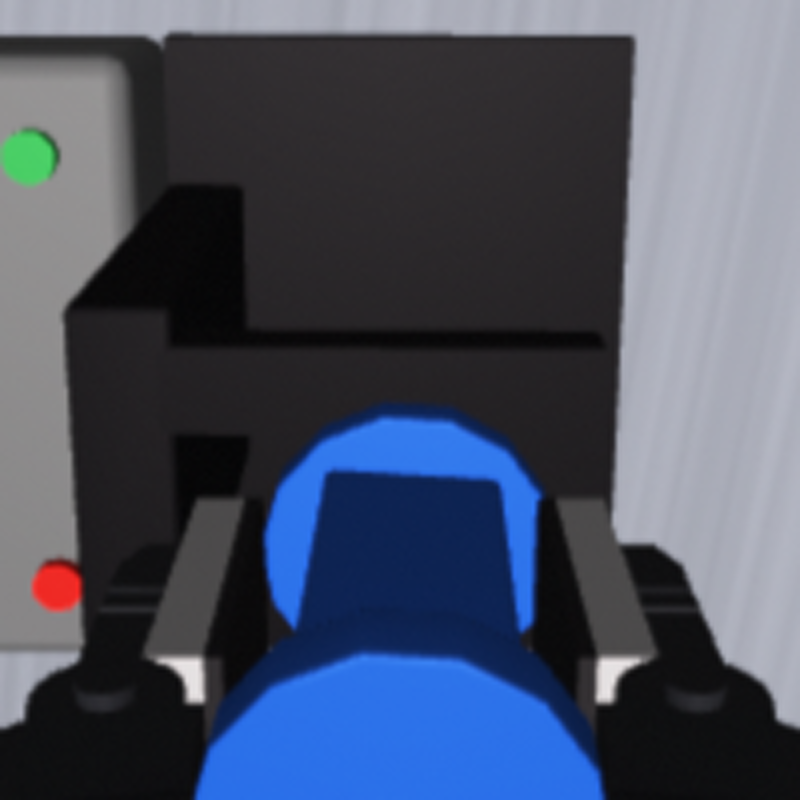

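The shaft is in the slot with no side force. I'll lower the last 6.5 mm and release.

Emit:
apply_moves(
  moves=[
    [[0,0,0.3],0,0.1],
    [[0,0,0.5],0,0.1],
    [[0,0,0.65],0,0.1],
    [[0,0,0.65],0,0.1],
    [[0,0,0.65],0,0.2],
    [[0,0,0.65],0,0.4],
    [[0,0,0.65],0,0.6],
    [[0,0,0.65],0,0.8],
    [[0,0,0.65],0,0.8],
    [[0,0,0.65],0,0.8],
  ],
)

```text
clock: 52.0
tcp_pos: [0.5726, 0.3168, 0.1035]
orientation: [-0.0, 0.997, 0.071, 0.0]
wrist_force: [-0.3, -0.0, -1.5]
finger_gap: 0.0687
```

```bash
python3 fz.py; python3 - <<'E'
from h import *
c=cam('wrist'); crop(c,180,130,380,330,4,'w31.png')
c=cam('scene'); crop(c,310,260,430,380,6,'s31.png')
E
```

```text
F [-0.27  0.17 -1.43] sd 0.38 z 0.10351 gap 0.068 t 52.3
```

View pics/s31.png

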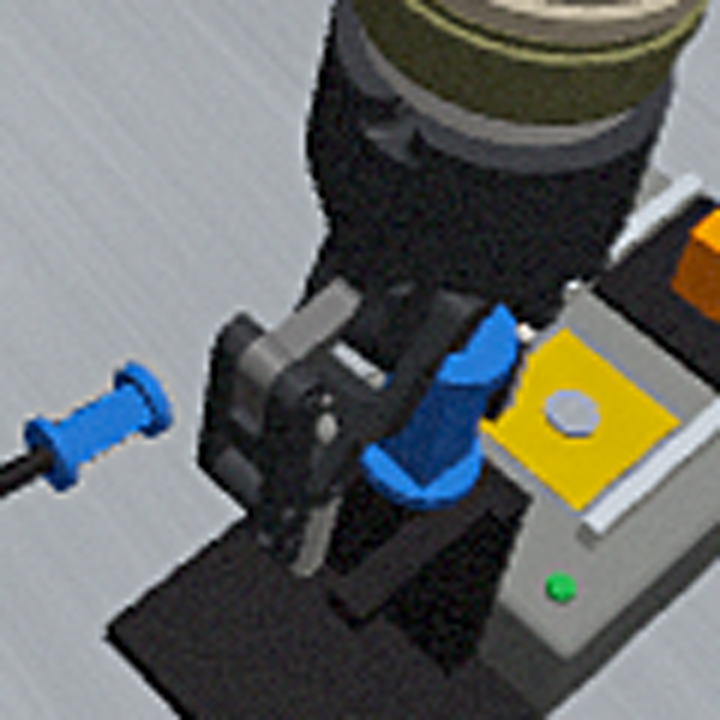

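View pics/w31.png

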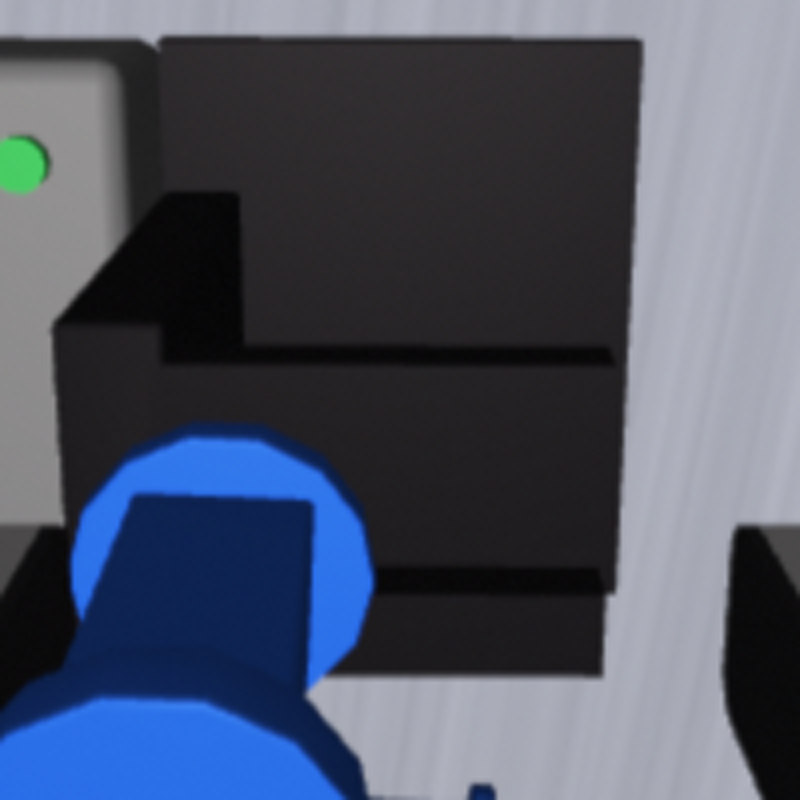

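The pen is upright on the bars, but it followed the −x finger about 2 cm to the inner end of the slot. I'll measure it and push it back along the slot, low against the collar.

```bash
python3 - <<'E'
from h import *
np.set_printoptions(precision=4,suppress=True)
c=cam('wrist'); 
f=lambda x,y:(180+x/4-.4,130+y/4-.4)
print('tcp',env.get_state()['tcp_pos'],'collar',at(c,*f(222,575),.096),'L',at(c,*f(72,560),.094),'R',at(c,*f(373,580),.094))
print('slot end upper bar', at(c,*f(612,360),.09),'wall/bar',at(c,*f(162,340),.09), 'wall far',at(c,*f(53,328),.09))
E
```

```text
tcp [0.5726 0.3168 0.1035] collar [0.5518 0.3106 0.096 ] L [0.5341 0.309  0.094 ] R [0.5693 0.3115 0.094 ]
slot end upper bar [0.5929 0.341  0.09  ] wall/bar [0.5414 0.336  0.09  ] wall far [0.5289 0.3356 0.09  ]
```

Emit:
apply_moves(
  moves=[
    [[-0.2,0,0],0,0.85],
    [[-0.3,0,0.4],0,0.85],
    [[-0.3,0,0.8],0,0.85],
    [[-0.3,0,1.2],0,0.85],
    [[-0.3,0,1.6],0,0.85],
    [[-0.3,0,1.8],0,0.85],
    [[-0.3,0,1.8],0,0.85],
    [[-0.3,0,1.8],0,0.85],
    [[-0.3,0,1.8],0,0.85],
    [[-0.3,0,1.8],0,0.85],
  ],
  squeeze=20,
)

```text
clock: 53.7
tcp_pos: [0.5697, 0.3164, 0.0858]
orientation: [-0.0, 0.997, 0.071, 0.0]
wrist_force: [-2.5, -1.6, 5.1]
finger_gap: 0.0722
```

```bash
python3 fz.py; python3 - <<'E'
from h import *
c=cam('wrist'); crop(c,150,130,400,330,3.2,'w32.png')
c=cam('scene'); crop(c,310,260,430,380,6,'s32.png')
E
```

```text
F [-2.05 -2.19  5.58] sd 0.43 z 0.08581 gap 0.0725 t 54.0
```

View pics/s32.png

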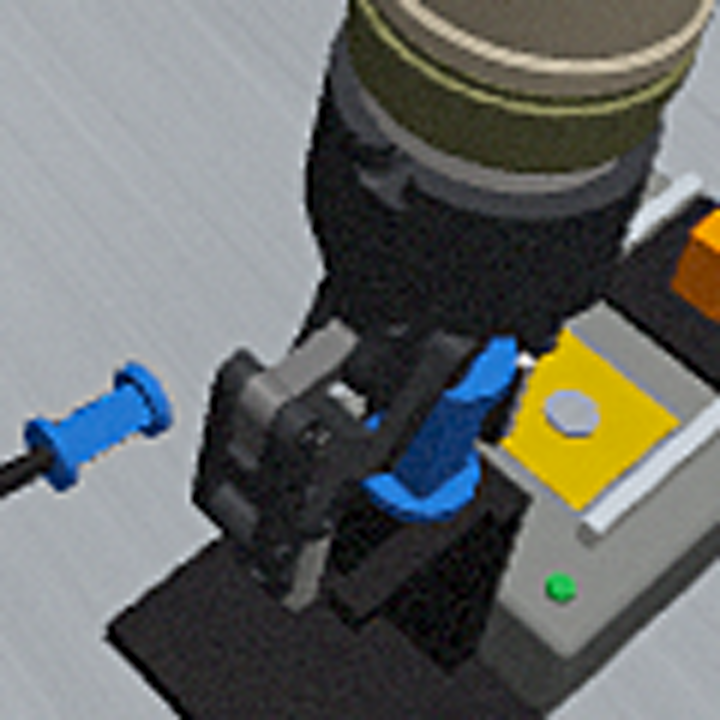

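View pics/w32.png

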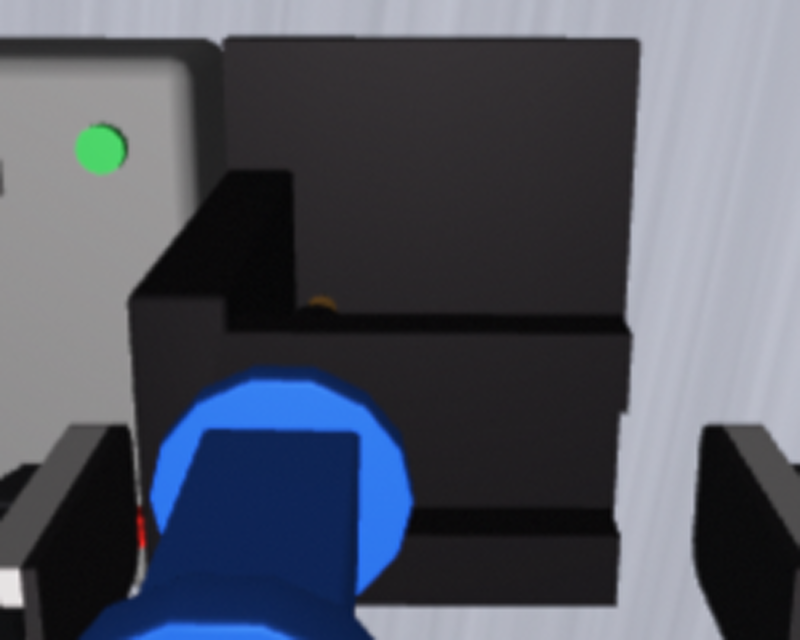

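Emit:
apply_moves(
  moves=[
    [[0,0,-0.2],0,0.85],
    [[0,0,-0.4],0,0.85],
    [[0,0,-0.6],0,0.85],
    [[0,0,-0.8],0,0.85],
    [[0,0,-0.8],0,0.85],
    [[0,0,-0.8],0,0.85],
    [[0,0,-0.8],0,0.85],
    [[0,0,-0.8],0,0.85],
    [[0,0,-0.8],0,0.85],
    [[0,0,-0.8],0,0.85],
  ],
)

```text
clock: 55.35
tcp_pos: [0.5696, 0.3164, 0.0935]
orientation: [-0.0, 0.997, 0.071, -0.0]
wrist_force: [-0.1, -0.4, 1.3]
finger_gap: 0.0727
```

```bash
python3 fz.py; python3 - <<'E'
from h import *
c=cam('wrist','w33f.png'); crop(c,150,130,400,330,3.2,'w33.png')
c=cam('scene'); crop(c,310,260,430,380,6,'s33.png')
E
```

```text
F [-0.52  0.03  0.4 ] sd 0.49 z 0.09352 gap 0.0727 t 55.65
```

View pics/w33f.png

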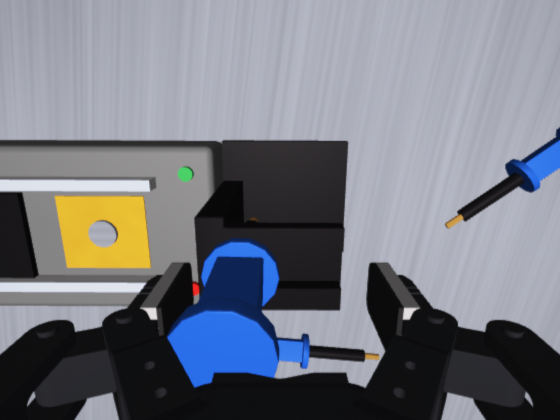

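View pics/s33.png

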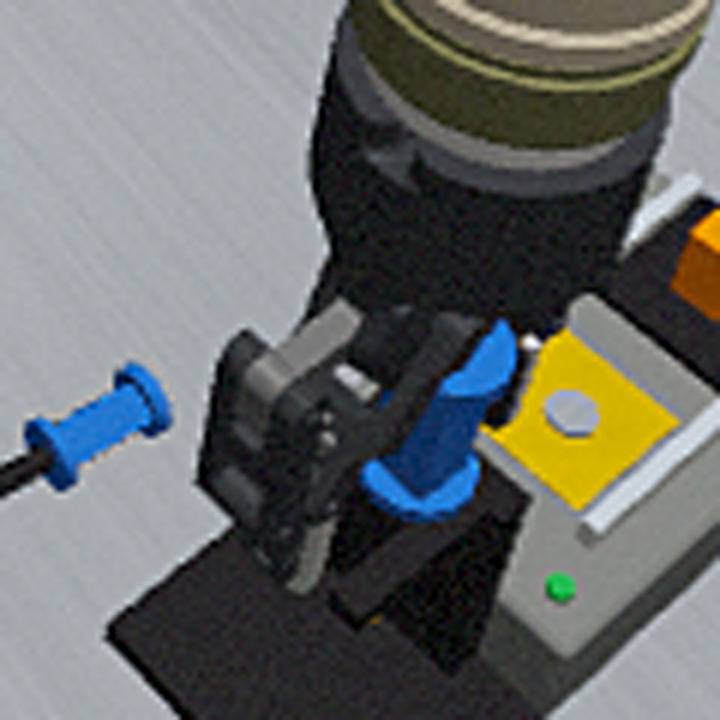

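```bash
python3 - <<'E'
from h import *
np.set_printoptions(precision=4,suppress=True)
c=cam('wrist')
print('tcp',env.get_state()['tcp_pos'],'cap',at(c,222,347,.149),'collar',at(c,240,277,.096),'Ledge',at(c,202,275,.094),at(c,278,279,.094), 'tip',at(c,252,219,.015))
q=tool(at(c,222,347,.149)); print(q, tool(at(c,240,277,.096)))
E
```

```text
tcp [0.5696 0.3164 0.0935] cap [0.5518 0.318  0.149 ] collar [0.5518 0.3137 0.096 ] Ledge [0.5351 0.3113 0.094 ] [0.5684 0.3141 0.094 ] tip [0.5509 0.3147 0.015 ]
[-1.7424 -0.4204 -5.5494] [-1.801   0.0112 -0.2494]
```

Emit:
apply_moves(
  moves=[
    [[0.1,0,0],0,1],
    [[0.1,0,0],0,1],
    [[0.1,0,0],0,1],
    [[0.1,0,-0.5],0,1],
    [[0.1,0,-1],0,1],
    [[0.1,0,-2],0,1],
    [[0.1,0,-4],0,1],
    [[0.1,0,-7],0,1],
    [[0.1,0,-10],0,1],
    [[0.1,0,-12],0,1],
  ],
)

```text
clock: 57.05
tcp_pos: [0.5711, 0.3168, 0.2162]
orientation: [-0.0, 0.997, 0.071, 0.001]
wrist_force: [-0.4, -0.1, 0.2]
finger_gap: 0.0858
```

```bash
python3 fz.py; python3 - <<'E'
from h import *
c=cam('wrist','w34f.png')
c=cam('scene'); crop(c,310,260,430,380,6,'s34.png')
E
```

```text
F [ 0.02 -0.11  0.19] sd 0.92 z 0.2151 gap 0.0856 t 57.35
```

View pics/w34f.png

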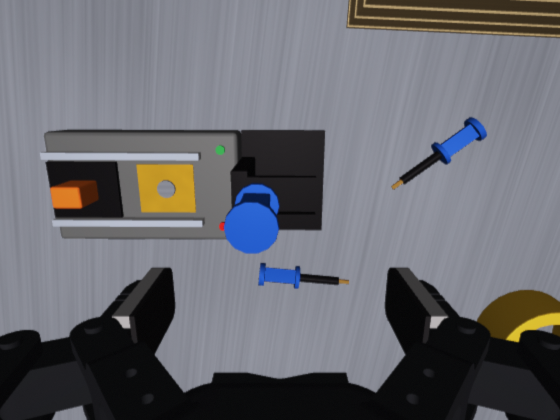

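View pics/s34.png

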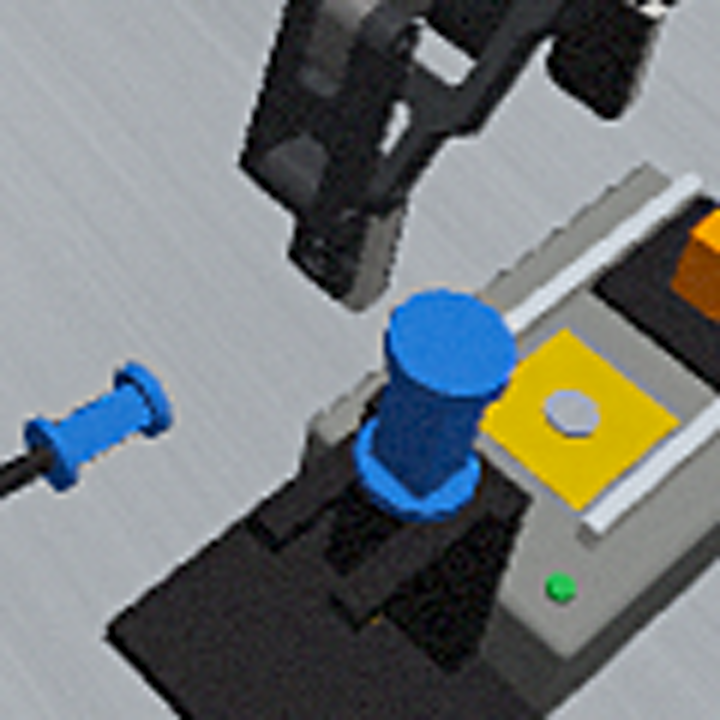

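The pen hangs upright at the inner slot end, clear of the gripper. I'll turn 90°, shut the fingers, and push it back +x with the flat finger sides so they touch cap and collar together.

Emit:
apply_moves(
  moves=[
    [[0,0,0],-10,0],
    [[0,0,0],-20,0],
    [[0,0,0],-30,0],
    [[0,0,0],-40,0],
    [[0,0,0],-50,0],
    [[0,0,0],-60,0],
    [[0,0,0],-70,0],
    [[0,0,0],-80,0],
    [[0,0,0],-90,0],
    [[0,0,0],-90,0],
  ],
  squeeze=20,
)

```text
clock: 58.7
tcp_pos: [0.5702, 0.3164, 0.2126]
orientation: [-0.0, 0.656, 0.755, -0.001]
wrist_force: [0.2, -0.4, -0.1]
finger_gap: 0.0001
```

```bash
python3 - <<'E'
from h import *
np.set_printoptions(precision=4,suppress=True)
c=cam('wrist','w35.png'); s=env.get_state(); print(s['tcp_pos'],s['orientation'],s['finger_gap'])
E
```

```text
[0.5703 0.3164 0.2128] [-0.0003  0.6561  0.7547 -0.0005] 3.088401430971962e-05
```

View pics/w35.png

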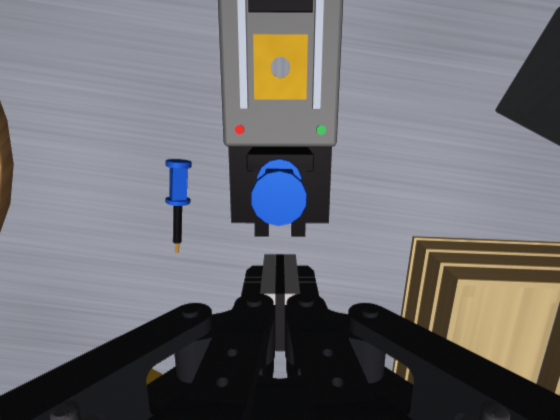

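```bash
python3 - <<'E'
from h import *
np.set_printoptions(precision=4,suppress=True)
c=cam('wrist'); p=at(c,279,197,.149); print('cap',p,'collar',at(c,278.5,180,.096)); s=env.get_state()
print('bar ends',at(c,262,236,.09),at(c,298,236,.09),'stud',at(c,281,67.5,.043))
u=np.array([np.cos(.143),np.sin(.143)])
t=p[:2]-.038*u
print(t,tool([t[0],t[1],.21],s),tool([t[0],t[1],.0925],s))
E
```

```text
cap [0.5509 0.314  0.149 ] collar [0.5509 0.3135 0.096 ]
bar ends [0.5985 0.307  0.09  ] [0.5945 0.3352 0.09  ] stud [0.468  0.3038 0.043 ]
[0.5132 0.3086] [ 0.0207 -5.766   0.2959] [ 0.0224 -5.7552 12.0459]
```

Emit:
apply_moves(
  moves=[
    [[0,-3,0],0,0],
    [[0,-5.8,0],0,0],
    [[0,-5.8,2.5],0,0],
    [[0,-5.8,5],0,0],
    [[0,-5.8,7.5],0,0],
    [[0,-5.8,9.5],0,0],
    [[0,-5.8,11],0,0],
    [[0,-5.8,11.7],0,0],
    [[0,-5.8,11.95],0,0],
    [[0,-5.8,11.95],0,0],
  ],
)

```text
clock: 60.05
tcp_pos: [0.5135, 0.3084, 0.0945]
orientation: [0.0, 0.655, 0.756, 0.0]
wrist_force: [-0.3, -0.6, -0.3]
finger_gap: -0.0002
```

```bash
python3 fz.py; python3 - <<'E'
from h import *
np.set_printoptions(precision=4,suppress=True)
s=env.get_state(); print(s['tcp_pos'])
c=cam('wrist','w36.png')
c=cam('scene'); crop(c,310,240,450,380,5,'s36.png')
E
```

```text
F [0.1  0.   0.13] sd 0.66 z 0.09464 gap 0.0002 t 60.35
[0.5134 0.3084 0.0945]
```

View pics/s36.png

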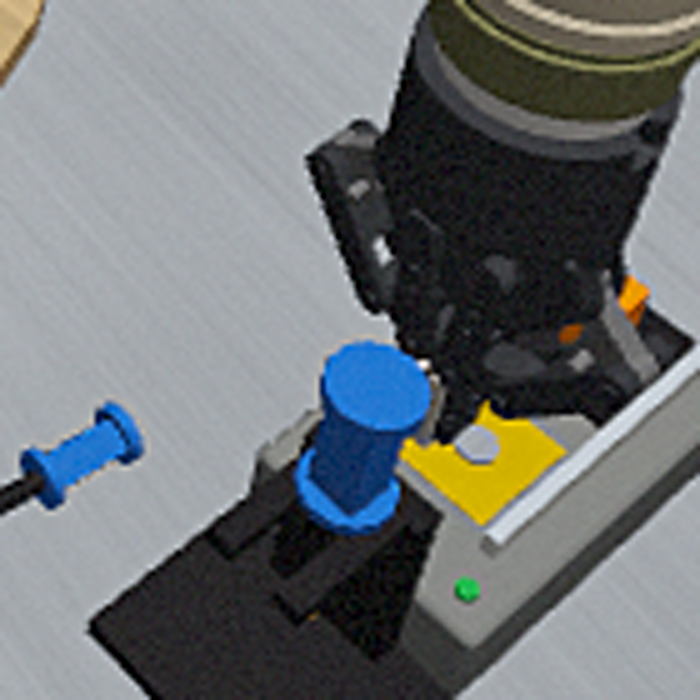

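View pics/w36.png

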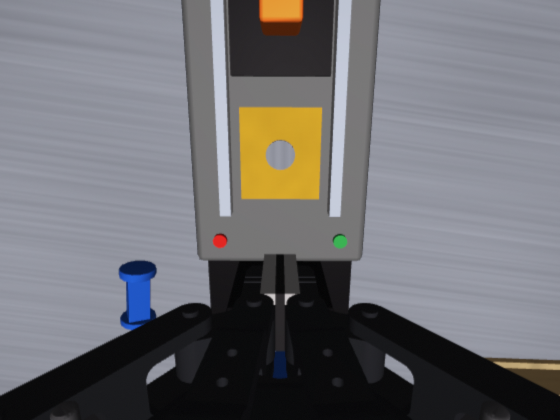

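Emit:
apply_moves(
  moves=[
    [[0,0.3,0.1],0,0],
    [[0,0.7,0.1],0,0],
    [[0,1.0,0.1],0,0],
    [[0,1.3,0.1],0,0],
    [[0,1.6,0.1],0,0],
    [[0,1.9,0.1],0,0],
    [[0,2.2,0.1],0,0],
    [[0,2.5,0.1],0,0],
    [[0,2.7,0.1],0,0],
    [[0,2.7,0.1],0,0],
  ],
)

```text
clock: 61.7
tcp_pos: [0.5402, 0.3121, 0.093]
orientation: [0.0, 0.655, 0.756, 0.0]
wrist_force: [0.4, -0.5, 0.0]
finger_gap: 0.0
```

```bash
python3 fz.py; python3 - <<'E'
from h import *
np.set_printoptions(precision=4,suppress=True)
s=env.get_state(); print(s['tcp_pos'])
c=cam('scene'); crop(c,310,240,450,380,5,'s37.png')
E
```

```text
F [-0.4  -0.15 -0.23] sd 0.47 z 0.09305 gap -0.0002 t 62.0
[0.5399 0.3121 0.0931]
```

View pics/s37.png

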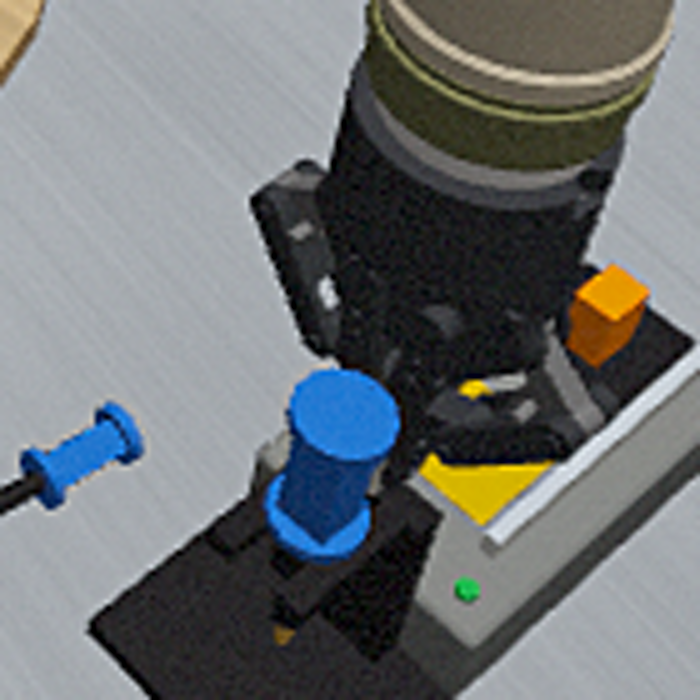

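```bash
python3 - <<'E'
from h import *
np.set_printoptions(precision=4,suppress=True)
s=cam('scene'); S=lambda x,y,z:at(s,310+(x+.5)/5-.5,240+(y+.5)/5-.5,z)
print('cap',S(344,416,.149),'tip',S(283,636,.015),'first-pic cap', at(s,280+379/4-.4,270+217/4-.4,.149))
E
```

```text
cap [0.57  0.319 0.149] tip [0.5663 0.3173 0.015 ] first-pic cap [0.5767 0.3173 0.149 ]
```

Emit:
apply_moves(
  moves=[
    [[0,0.1,0],0,0],
    [[0,0.25,0],0,0],
    [[0,0.25,0],0,0],
    [[0,-0.3,0],0,0],
    [[0,-1.2,0],0,0],
    [[0,-2,-1],0,0],
    [[0,-2.5,-4],0,0],
    [[0,-3,-8],0,0],
    [[0,-3,-12],0,0],
    [[0,-3,-12],0,0],
  ],
)

```text
clock: 63.35
tcp_pos: [0.5118, 0.3088, 0.218]
orientation: [0.002, 0.655, 0.756, 0.004]
wrist_force: [1.5, 0.2, -0.8]
finger_gap: -0.0001
```

```bash
python3 - <<'E'
from h import *
np.set_printoptions(precision=4,suppress=True)
c=cam('wrist','w38.png'); st=env.get_state(); print(st['tcp_pos'])
s=cam('scene'); crop(s,310,240,450,380,5,'s38.png')
crop(c,200,130,360,270,5,'w38a.png')
E
```

```text
[0.5109 0.3084 0.2156]
```

View pics/w38.png

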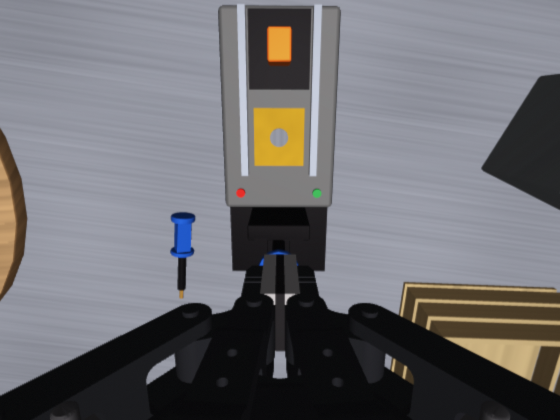

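View pics/s38.png

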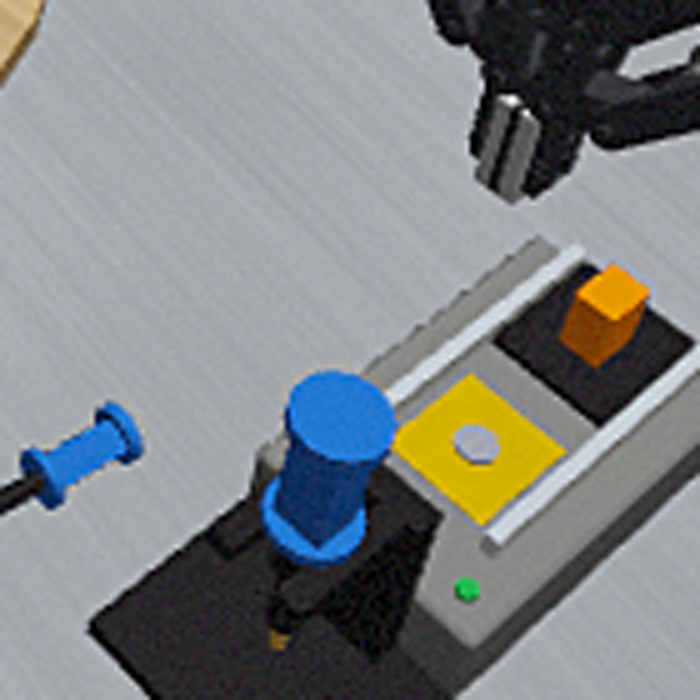

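The pen stands upright at the dock. Next is the shutter: shut fingers behind (−x of) the knob, pushing +x. The knob is at (279,44).

```bash
python3 - <<'E'
from h import *
np.set_printoptions(precision=4,suppress=True)
c=cam('wrist'); st=env.get_state(); k=at(c,279.3,44,.078); print('knob',k)
s=cam('scene'); print('cap scene',at(s,310+341/5-.4,240+416/5-.4,.149))
u=np.array([np.cos(.143),np.sin(.143)]); t=k[:2]-.035*u
print(t,np.hypot(*t),tool([*t,.15],st),tool([*t,.058],st))
E
```

```text
knob [0.3965 0.2921 0.078 ]
cap scene [0.5708 0.3185 0.149 ]
[0.3618 0.2871] 0.46189724848957453 [  0.0666 -14.9205   6.2841] [  0.0666 -14.9171  15.4841]
```

Emit:
apply_moves(
  moves=[
    [[0,-4,0],0,0],
    [[0,-8,0],0,0],
    [[0,-12,0],0,0],
    [[0,-14.9,1],0,0],
    [[0,-14.9,4.5],0,0],
    [[0,-14.9,8],0,0],
    [[0,-14.9,11.5],0,0],
    [[0,-14.9,14],0,0],
    [[0,-14.9,15.4],0,0],
    [[0,-14.9,15.4],0,0],
  ],
)

```text
clock: 64.8
tcp_pos: [0.3616, 0.286, 0.0578]
orientation: [-0.001, 0.655, 0.756, -0.001]
wrist_force: [0.1, 0.3, -0.4]
finger_gap: -0.0004
```

```bash
python3 fz.py; python3 - <<'E'
from h import *
np.set_printoptions(precision=4,suppress=True)
s=env.get_state(); print(s['tcp_pos'])
c=cam('wrist','w39.png')
c=cam('scene'); crop(c,340,220,500,370,5,'s39.png')
E
```

```text
F [ 0.45 -0.04  0.11] sd 0.34 z 0.05966 gap -0.0 t 65.1
[0.3635 0.2871 0.0599]
```

View pics/s39.png

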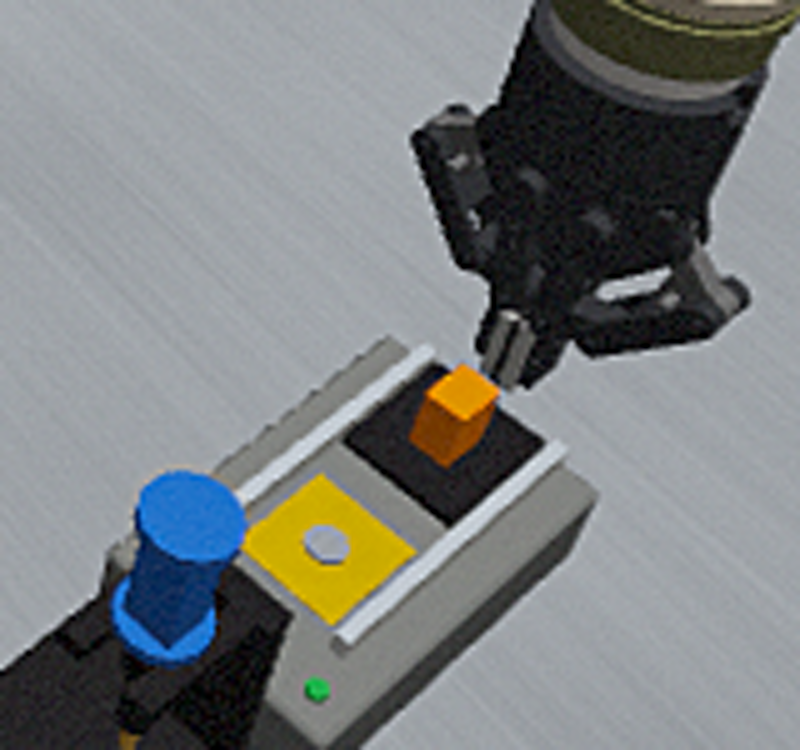

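View pics/w39.png

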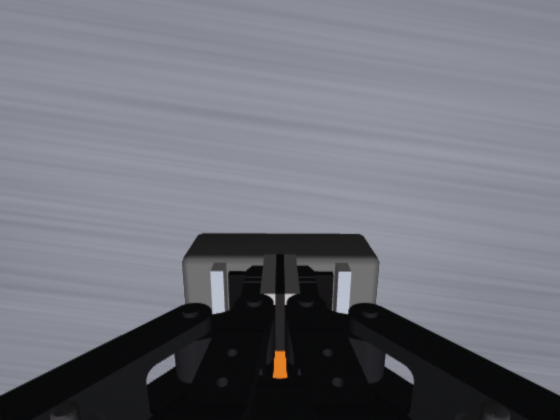

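Emit:
apply_moves(
  moves=[
    [[0,0.7,0],0,0],
    [[0,1.5,0],0,0],
    [[0,2.3,0],0,0],
    [[0,3.1,0],0,0],
    [[0,3.9,0],0,0],
    [[0,4.7,0],0,0],
    [[0,5.5,0],0,0],
    [[0,6.3,0],0,0],
    [[0,7.0,0],0,0],
    [[0,7.4,0],0,0],
  ],
)

```text
clock: 66.45
tcp_pos: [0.4365, 0.2972, 0.0589]
orientation: [0.0, 0.655, 0.756, -0.0]
wrist_force: [-2.0, -1.3, 0.6]
finger_gap: -0.0001
```

Emit:
apply_moves(
  moves=[
    [[0,0.1,0],0,0],
    [[0,0.2,0],0,0],
    [[0,0.3,0],0,0],
    [[0,0.4,0],0,0],
    [[0,0.5,0],0,0],
    [[0,0.6,0],0,0],
    [[0,0.7,0],0,0],
    [[0,0.7,0],0,0],
    [[0,0.7,0],0,0],
    [[0,0.7,0],0,0],
  ],
)

```text
clock: 67.7
tcp_pos: [0.4431, 0.2983, 0.0591]
orientation: [-0.0, 0.655, 0.756, 0.0]
wrist_force: [-0.9, 0.3, -1.1]
finger_gap: -0.0001
```

```bash
python3 fz.py; python3 - <<'E'
from h import *
np.set_printoptions(precision=4,suppress=True)
s=env.get_state(); print(s['tcp_pos'])
c=cam('scene'); crop(c,340,220,500,370,5,'s40.png')
E
```

```text
F [-0.91  0.09 -0.7 ] sd 0.35 z 0.05912 gap -0.0002 t 68.0
[0.4431 0.2984 0.0591]
```

View pics/s40.png

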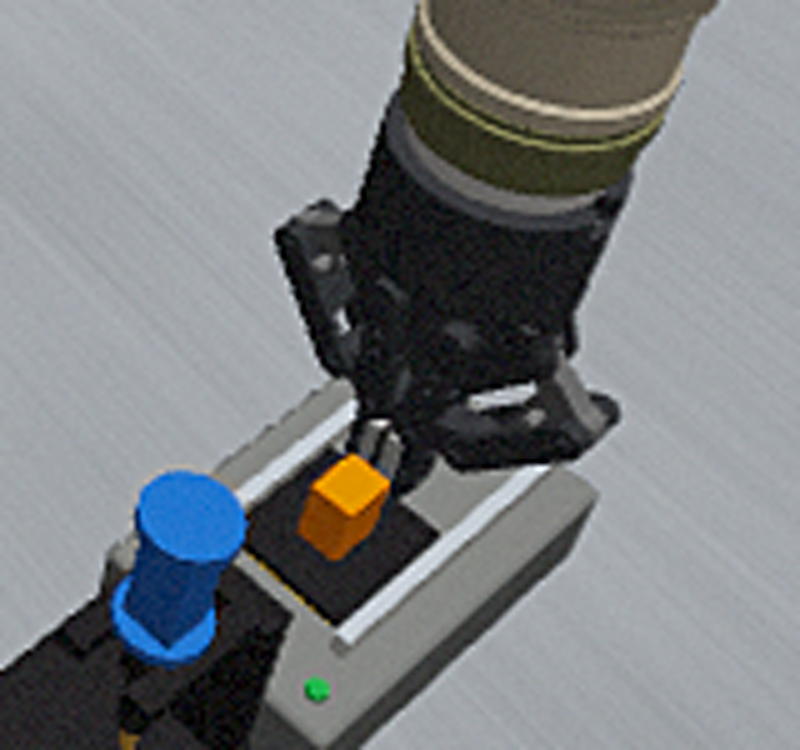

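A sliver of yellow is still visible, so it isn't at the stop yet. I'll continue slowly.

Emit:
apply_moves(
  moves=[
    [[0,0.05,0],0,0],
    [[0,0.1,0],0,0],
    [[0,0.15,0],0,0],
    [[0,0.2,0],0,0],
    [[0,0.25,0],0,0],
    [[0,0.3,0],0,0],
    [[0,0.35,0],0,0],
    [[0,0.4,0],0,0],
    [[0,0.4,0],0,0],
    [[0,0.4,0],0,0],
  ],
)

```text
clock: 69.3
tcp_pos: [0.4459, 0.2986, 0.0589]
orientation: [-0.001, 0.655, 0.756, -0.001]
wrist_force: [-5.9, 0.1, 3.4]
finger_gap: 0.0001
```

```bash
python3 fz.py; python3 - <<'E'
from h import *
np.set_printoptions(precision=4,suppress=True)
s=env.get_state(); print(s['tcp_pos'])
E
```

```text
F [-5.08  0.15  3.73] sd 0.49 z 0.05891 gap -0.0 t 69.6
[0.4459 0.2986 0.0589]
```

Emit:
apply_moves(
  moves=[
    [[0,0.1,0],0,0],
    [[0,0.2,0],0,0],
    [[0,0.3,0],0,0],
    [[0,0.3,0],0,0],
    [[0,0.3,0],0,0],
    [[0,0.3,0],0,0],
    [[0,0.3,0],0,0],
    [[0,0.3,0],0,0],
    [[0,0.3,0],0,0],
    [[0,0.3,0],0,0],
  ],
)

```text
clock: 70.85
tcp_pos: [0.4459, 0.2985, 0.0587]
orientation: [-0.002, 0.654, 0.756, -0.003]
wrist_force: [-11.7, -1.1, 9.6]
finger_gap: -0.0001
```

```bash
python3 fz.py; python3 - <<'E'
from h import *
np.set_printoptions(precision=4,suppress=True)
s=env.get_state(); print(s['tcp_pos'])
c=cam('scene'); crop(c,340,220,500,370,5,'s41.png')
E
```

```text
F [-11.93  -0.91   9.5 ] sd 0.48 z 0.05872 gap 0.0001 t 71.15
[0.4459 0.2985 0.0587]
```

View pics/s41.png

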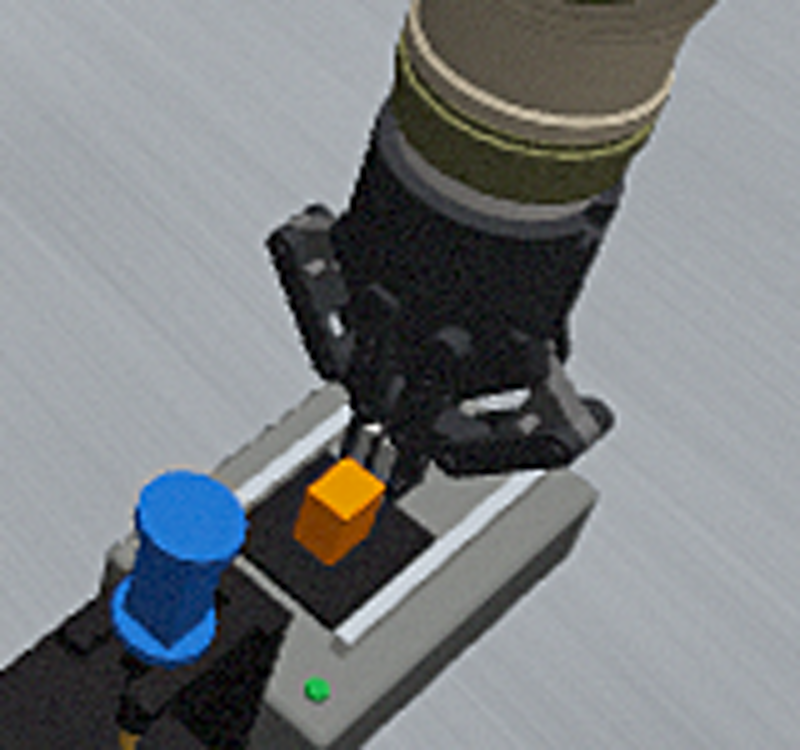

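The shutter is on its closed stop: position unchanged while the force rises, and no yellow visible. I'll back off and rise.

Emit:
apply_moves(
  moves=[
    [[0,-0.4,0],0,0],
    [[0,-0.9,0],0,0],
    [[0,-1.6,0],0,0],
    [[0,-2.2,0],0,0],
    [[0,-2.2,-3],0,0],
    [[0,-2.2,-8],0,0],
    [[0,-2.2,-13],0,0],
    [[0,-2.2,-18],0,0],
    [[0,-4.2,-20],0,0],
    [[0,-4.2,-20],0,0],
  ],
)

```text
clock: 72.45
tcp_pos: [0.4084, 0.2936, 0.261]
orientation: [0.001, 0.655, 0.756, 0.002]
wrist_force: [0.4, -0.2, 0.0]
finger_gap: 0.0001
```

```bash
python3 - <<'E'
from h import *
c=cam('wrist','w42.png'); c=cam('scene','s42.png'); crop(c,310,240,470,380,5,'s42a.png'); crop(c,150,120,350,280,4,'s42b.png')
c=cam('top','t42.png')
E
```

```text
(no output)
```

View pics/s42a.png

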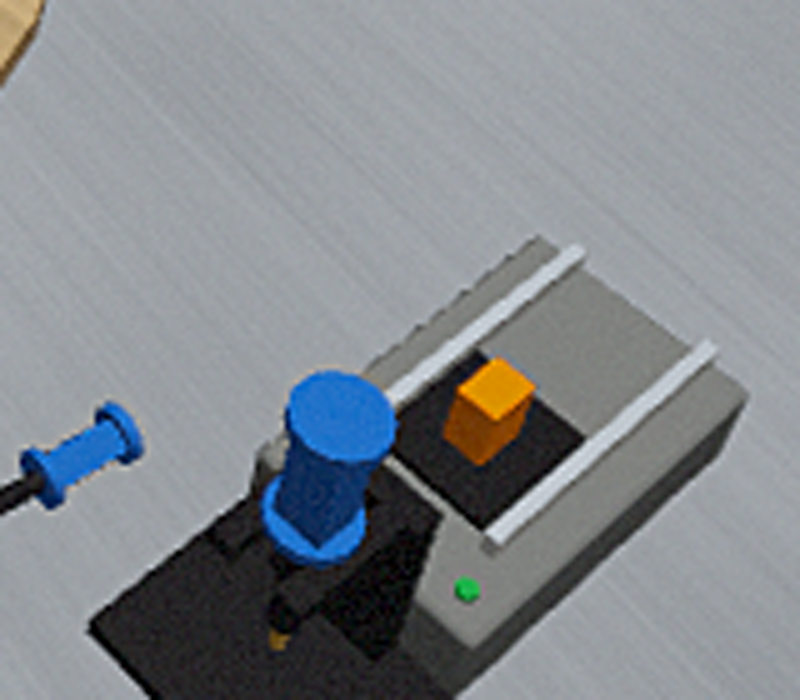

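View pics/s42b.png

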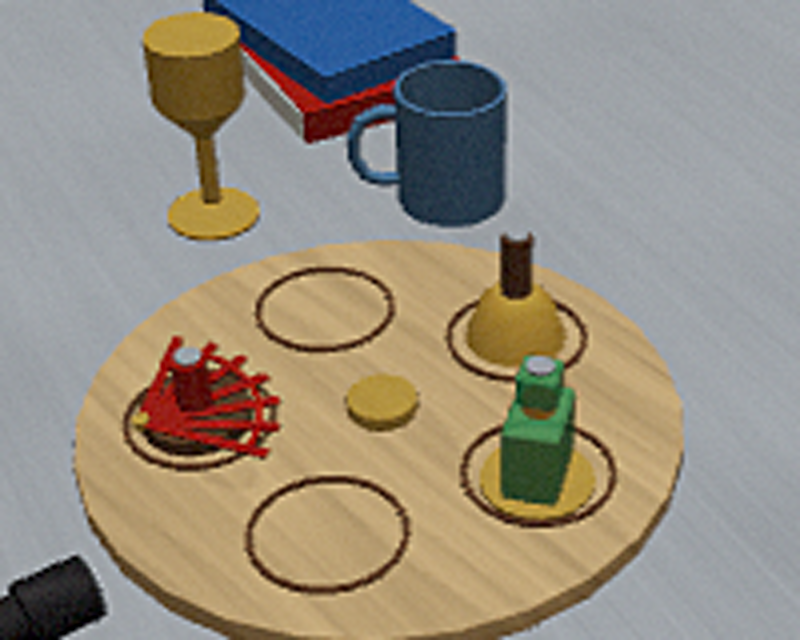

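View pics/t42.png

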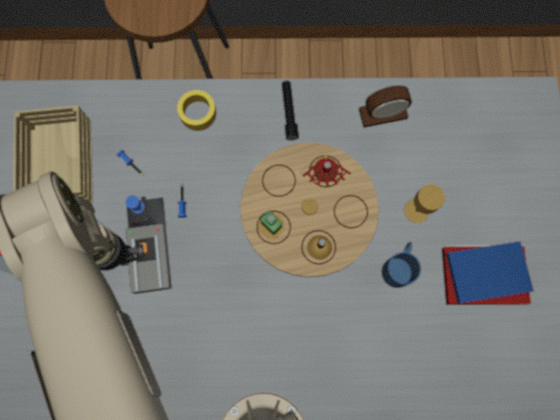

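View pics/w42.png

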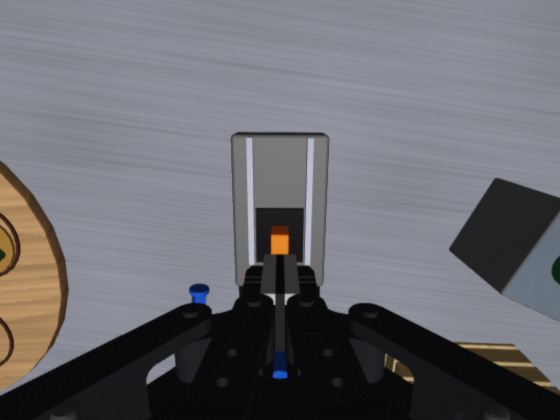

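```bash
python3 - <<'E'
from h import *
c=cam('top'); crop(c,230,135,390,285,4,'t43.png')
E
```

```text
(no output)
```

View pics/t43.png

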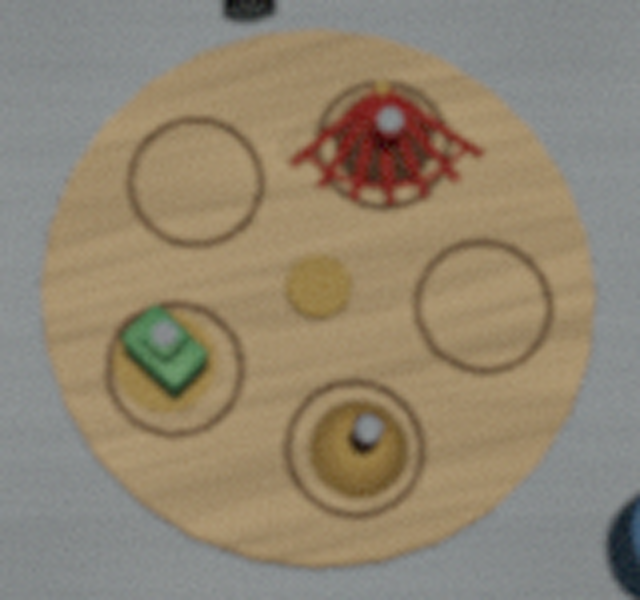

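The bottle has shifted about 5 mm within its ring since the reading; it may have been the knock. I'll take a close look from above with the wrist camera.

```bash
python3 - <<'E'
from h import *
print(tool([.57,-.03,.27]))
E
```

```text
[-34.27035727  11.43083924  -1.244866  ]
```

Emit:
apply_moves(
  moves=[
    [[-1,0.5,-1],0,0],
    [[-5,2,-1],0,0],
    [[-10,3.5,-1],0,0],
    [[-15,5,-1],0,0],
    [[-20,6.5,-1],0,0],
    [[-25,8.3,-1],0,0],
    [[-30,10,-1],0,0],
    [[-34.3,11.4,-1],0,0],
    [[-34.3,11.4,-1],0,0],
    [[-34.3,11.4,-1],0,0],
  ],
)

```text
clock: 73.9
tcp_pos: [0.5696, -0.0305, 0.2686]
orientation: [-0.001, 0.655, 0.755, -0.0]
wrist_force: [0.6, 1.4, -0.7]
finger_gap: -0.0002
```

```bash
python3 - <<'E'
from h import *
c=cam('wrist','w44.png')
E
```

```text
(no output)
```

View pics/w44.png

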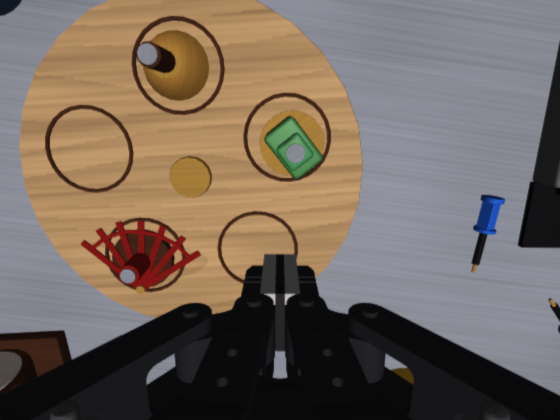

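```bash
python3 - <<'E'
from h import *
np.set_printoptions(precision=4,suppress=True)
c=cam('wrist'); crop(c,230,80,345,195,6,'w44a.png')
E
```

```text
(no output)
```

View pics/w44a.png

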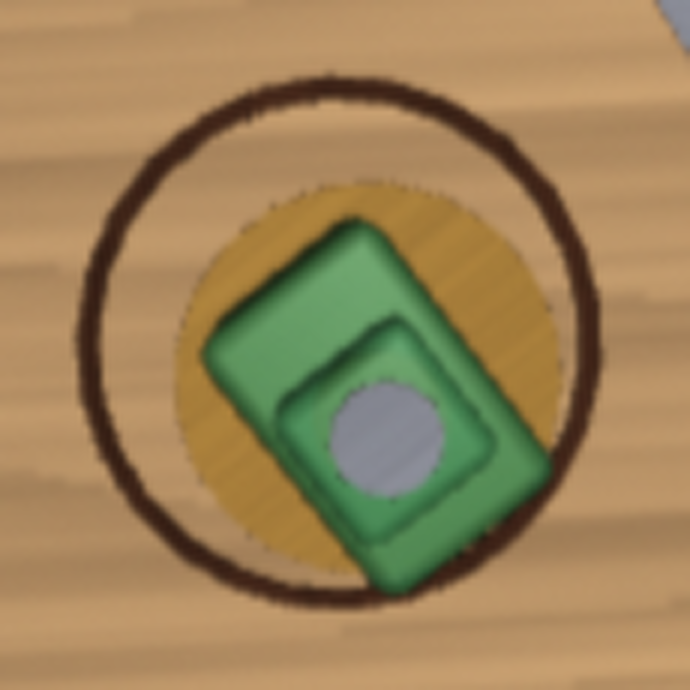

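```bash
python3 - <<'E'
from h import *
np.set_printoptions(precision=4,suppress=True)
c=cam('wrist'); f=lambda x,y:(230+(x+.5)/6-.5,80+(y+.5)/6-.5)
import itertools
foot=at(c,*f(367,376),.034); ring=at(c,*f(340,343),.033); tag=at(c,*f(387,437),.118)
print('foot',foot,'ring',ring,'d mm',1e3*np.hypot(*(foot-ring)[:2]),'tag',tag,'tag-foot mm',1e3*(tag-foot)[:2])
for n,a,b in [('bell',(176,66),(178,65))]: print(n,at(c,*a,.034),at(c,*b,.033))
c=cam('wrist'); crop(c,120,10,240,120,6,'w44b.png')
E
```

```text
foot [ 0.5314 -0.0224  0.034 ] ring [ 0.5265 -0.0278  0.033 ] d mm 7.310836892860344 tag [ 0.5321 -0.0221  0.118 ] tag-foot mm [0.7468 0.3094]
bell [ 0.4742 -0.1461  0.034 ] [ 0.4729 -0.1445  0.033 ]
```

The bottle is flat and upright (tag above foot within 0.8 mm) and its foot is inside the lip, 7.3 mm off centre against 8 mm allowed. It needs no moving. One final check of everything before hand-in.

```bash
python3 - <<'E'
from h import *
c=cam('scene','s45.png'); c=cam('top','t45.png'); s=env.get_state(); print(s['clock'],s['wrist_force'])
E
```

```text
74.2 [-0.10404685 -0.17596162  0.15107714]
```

View pics/s45.png

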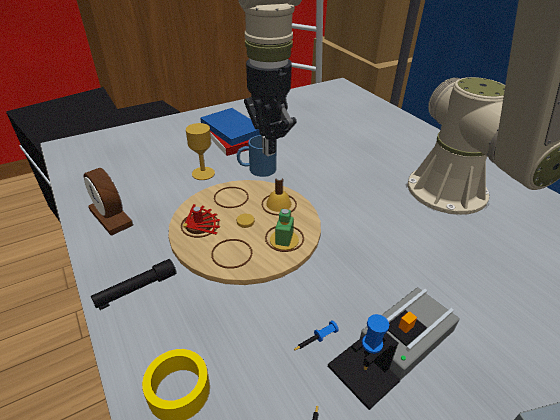

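Everything is in place: pen upright in the fork, shutter shut, three props in their rings, mug and goblet untouched. I'm handing in.

```bash
python3 -c "
from workcell import env
print(env.hand_in())"
```

```text
the job is handed in; nothing more can be done
None
```

I finished the check-in and handed the job in at about 74 s. Only the bottle, fan frame and bell were there, with no candlestick or teacup. I slid the shutter to its open stop and held the pen on the stud, then on the bottle, fan and bell tags in that order. Each hold lasted over a second at about 0.8–1.4 N by the wrist force. Then I hung the pen back in its fork and pushed the shutter to its closed stop.

**Last checks**
- **Shutter:** it is shut. The force rose at the stop with no further motion, and no yellow shows.
- **Pen:** it hangs upright within about 1–2 mm of the dock.
- **Props:** all three stand upright in their rings.
- **Mug and goblet:** I never touched them.

**What did not go cleanly**
- **Pen grip:** the pads never closed on the 20 mm grip (the gap read about 29 mm). The finger links met the cap, so the pen was carried by its cap. I squeezed with up to 60 N while sorting this out.
- **Pen return:** on release the pen followed one finger to the inner end of the slot. On my first try at freeing it, the gripper pressed on something there with about 5 N. I then turned the gripper and pushed the pen back along the slot to the dock.
- **Bottle:** it had moved about 7 mm after its reading, cause unknown. It is flat and inside the lip but close to it, 7.3 mm off centre with 8 mm available, so I left it.
- **Spare pens:** the two small look-alike pens toppled early on. I had not touched them.

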